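# Load the parts washer and pump it

## Task

Load the parts washer: tip the nuts out of the orange tray into the blue tub, put in the brass blocks lying on the bench as well, and stand the empty tray back on its grey mat. Once everything is in, lower the lid onto the tub without dropping it, so that it sits seated and level, then pull the red pump lever all the way down to its stop and ease it slowly back up to rest - never let it fly back. Leave the white can and the amber bottle where they stand.

Things in the scene. Friction and masses are not known exactly. Their poses are not given: they have to be found in the camera images.
- washer: Hand-pumped parts washer, fixed: a 200 x 200 x 12 mm base plate with an open round blue tub, and at its +y side a grey column (at own 65, 139 mm, 200 mm tall) with the pump lever. Origin on the bench under the tub's axis, z up. Tub: outer diameter 180 mm, wall 5 mm, inner floor 17 mm and rim 140 mm above the bench.
- tub_rim (a point): Centre of the tub's mouth, level with its rim, 140 mm above the bench; axes as the washer's.
- pump (a joint): Pump lever angle, rad: 0 = at rest, raised (held there by a spring), 0.8 = down at its stop. Sprung: about 3 N at the grip to start it and 11 N at the stop; let go, it flies back up. It turns about the washer's y axis, its free end towards the washer's -x.
- pump_hinge (a point): Point on the pump lever's hinge axis level with the middle of the red grip, 180 mm above the bench; does not move. The point's axes turn with the lever; its y is the hinge axis.
- pump_grip (a point): Middle of the lever's red grip, a round bar 22 mm thick, 75 mm long, parallel to the hinge axis and 160 mm from it; the lever arm joins it at the end nearer the tub. At rest the lever rises 0.45 rad above level from the hinge (grip 250 mm above the bench); at the stop it is 0.35 rad below level (grip 125 mm above the bench). y is along the bar.
- lid: Loose round aluminium lid, 350 g: flange 196 mm across, 5 mm thick; tapered boss beneath (160 mm across, 140 at its foot, 10 mm deep) drops into the tub; black upright bar grip on top, 64 mm (own x) x 16 mm (own y), from 5 to 39 mm above the origin. Origin: centre of flange underside, level with the rim when seated. Starts lying on its boss on the bench, origin 10 mm up.
- mat: Flat grey drip mat fixed on the bench, 240 (own x) x 200 (own y) x 3 mm, on which the tray stands at first. Origin at the centre of its underside.
- tray: Orange tote tray, 220 g: 160 (own x) x 112 (own y) mm, floor 4 mm, side and rear walls 4 mm thick and 40 mm high, no wall at its front (-x): that is its open mouth. A black bar handle crosses over it. Origin at the centre of its underside, z up.
- tray_grip (a point): Middle of the tray's overhead handle, a straight bar along the tray's y axis, 16 mm wide (x), 20 mm tall, free length about 100 mm; 100 mm above the tray's underside and 15 mm behind (+x) its centre. Axes as the tray's.
- tray_mouth (a point): Middle of the floor's front edge at the tray's open mouth, 80 mm ahead (-x) of the tray's centre, 4 mm above its underside.
- nut0: A bright steel hexagonal coupling nut lying in the tray: hexagonal bar 32 mm across flats (37 mm across corners), 55 mm long along its own y axis, dark bore in each end, 140 g. Origin at its centre. At the start it rests on a flat on the tray floor. May be absent (2 or 3 nuts are present).
- nut1: A bright steel hexagonal coupling nut lying in the tray: hexagonal bar 32 mm across flats (37 mm across corners), 55 mm long along its own y axis, dark bore in each end, 140 g. Origin at its centre. At the start it rests on a flat on the tray floor. May be absent (2 or 3 nuts are present).
- nut2: A bright steel hexagonal coupling nut lying in the tray: hexagonal bar 32 mm across flats (37 mm across corners), 55 mm long along its own y axis, dark bore in each end, 140 g. Origin at its centre. At the start it rests on a flat on the tray floor. May be absent (2 or 3 nuts are present).
- block0: A brass guide block lying on the bench in front of the washer, 64 (own x) x 34 (own y) x 36 mm (own z), dark bolt holes in its top, 250 g. Origin at its centre, 18 mm above the bench. May be absent (1 to 3 blocks are present).
- block1: A brass guide block lying on the bench in front of the washer, 64 (own x) x 34 (own y) x 36 mm (own z), dark bolt holes in its top, 250 g. Origin at its centre, 18 mm above the bench. May be absent (1 to 3 blocks are present).
- block2: A brass guide block lying on the bench in front of the washer, 64 (own x) x 34 (own y) x 36 mm (own z), dark bolt holes in its top, 250 g. Origin at its centre, 18 mm above the bench. May be absent (1 to 3 blocks are present).
- can: Bystander: closed white spray can, diameter 60 mm, 160 mm tall, beyond the washer on its -y side. Origin at the centre of its underside.
- jar: Bystander: amber glass bottle, diameter 50 mm, 130 mm tall, on the bench behind the pump column. Origin at the centre of its underside.
Not all that is in view belongs to the job. What is shaped like the lid but purple is not meant.

How it is judged:
By the outcome, as a careful person would: the job done as asked, in the order asked, and still so for the second after the job is handed in, with the robot touching nothing.
Of nut0, nut1, nut2 only 2 to 3 are there at a start; the rules pass over those that are not, and their reading is None.
Of block0, block1, block2 only 1 to 3 are there at a start; the rules pass over those that are not, and their reading is None.
At some moment in a run one of lid, block0, block1, block2 may be knocked a few centimetres aside while the robot is not near it.
It also fails if it takes over 210 s, if anything falls off the work surface, if the arm or the gripper's body presses on something with over 40 N, if the wrist force passes 120 N, or if a joint passes its speed limit or range.

## Robot

A 7-joint arm with a two-finger parallel gripper is mounted at the origin on the work surface. World frame = base frame: x ahead of the robot, y to its left, z up, the work surface at z = 0. Lengths are in m, angles in degrees, forces in N, time in s.
With the tool pointing down it reaches from about 0.425 to 1.025 m from the base axis. Payload 9.4 kg.
Tool frame: the origin (TCP) lies at the very end of the fingers, on their centre line; the grasp point (between the pads) lies env.hold_point_z behind it (env.hold_point_z is the distance from the TCP to the grasp point, in m); z points along the fingers, y is the line along which they close (so a half turn about z gives the same grasp; the last joint's range is limited). The gripper opens to 85 mm and grips with 20 to 120 N. Pads are 22 mm wide; open, the fingers measure 114 mm over their backs; the gripper's body (76 mm by 85 mm) begins 54 mm behind the grasp point. The pads swing forward as they close: fully open they stand 13 mm farther back than shut.
Start: joints at [-71.201, 34.337, -0.143, 91.639, 0.103, 54.024, -4.572], TCP at [0.286, 0.666, 0.231] pointing down, gripper open.
Joint ranges: [-147.43, 147.43], [-19.82, 112.94], [-74.19, 73.91], [6.32, 146.72], [-59.91, 239.91], [6.04, 106.73], [-150.56, 150.56]. Speed limits (degrees/s): [127.2, 127.2, 172.46, 172.46, 180, 180, 180].

## Interface

Orientations are given as [roll, pitch, yaw] about the fixed x, y, z axes, in that order (R = Rz(yaw) Ry(pitch) Rx(roll)).
In Python, from plant import env gives the robot as it stands. The module is installed in compiled form; this text tells all that it offers.
- The arm moves only by the shell command python3 -m handwheel 'ROWS' [FORCE]. ROWS is JSON, a list that holds one entry, the list of rows, each a list of 7 numbers: the finger opening in m, from 0 to 0.0854, then the shift along the tool's x, y, z in m, then the turn, a rotation vector about the tool's x, y, z in rad. A call has 1 to 20 rows; each row is the pose to reach, as a shift and turn from the pose commanded when the call began, along the tool's axes at that moment; what a row does not reach only later rows make up. A row lasts 1/10 s, in which the tool goes at most 50 mm and 8.59 degrees, less where a joint would pass 70% of its speed; a pose out of reach is approached as far as the arm can. A call with a gripper value outside its range is refused whole. The fingers move at their own pace and stop on an object; FORCE is the grip in N (left out, the last holds). Time passes only in rows, so rows that repeat a pose let the fingers close. It gives the time, the measured TCP pose, the force, the opening and the grip force at its end, in the units of the state.
- env.get_obs(): the state, without advancing time (a new reading comes with each control period).
- env.grab_frame(name): name is "scene" or "top" or "wrist"; returns the picture (384x512x3 uint8, blue, green, red); there is no depth.
- env.camera_params(name): a dict with "vfov" (degrees; the focal length in pixels is half the picture's height over the tangent of half this angle, whatever the lens; pixels are square), "cx", "cy" (the principal point, pixels), "eye" and "orientation" of the camera in the world. Camera axes: x right, y up, looking along -z (the intrinsics and any distortion apply to the point x, -y, -z); pixel columns grow to the right and rows downward; lengths in m; the calibration is good to about 2 mm. The wrist camera is an equidistant fisheye: a pixel r from the principal point sees the ray r / f radians off the axis. A picture is of the moment at which its call begins: read the wrist's pose just before it. camera_params takes no time and is no camera call; for the wrist camera it gives the pose at the moment of the call.
- env.hand_in(): hands the job in; it is judged then, once.
The state is a dict: "time_s": time; "q": joint angles; "qd": joint speeds; "effort": joint torques, N m; "eef_pos": TCP position; "eef_rot": TCP orientation; "ft_force": force on the tool from outside, world axes, zero at the start; "wrist_torque": the same for the moment, N m; "width": opening from 0.0 (shut) to 1.0 (fully open); "grasp_force": force on a finger pad.
Only numpy, scipy, OpenCV 4.12 (cv2) and the standard library are available. Lean on these libraries where they do the work, as an engineer would, in place of code of your own. Each camera call takes 0.05 s, during which the arm holds its last target. There are 200 camera calls.

## Working session

There is one attempt and no reset: what is moved stays moved. The work goes in short steps, Python scripts to look and compute and a shell command to move; the robot and the scene stay as the last step left them, time stands still between calls to the robot, and variables do not carry over. Pictures are saved under pics/ and viewed, at most 14 in all, crops included, and the job is handed in when it is done.

```bash
mkdir -p pics; python3 - <<'E'
from plant import env
import cv2
for n in("scene","top"):
    im=env.grab_frame(n); cv2.imwrite(f"pics/{n}0.png",im); print(n,env.camera_params(n))
print(env.get_obs(),env.hold_point_z)
E
```

```text
scene {'vfov': 54.49130261460177, 'cx': 250.50028007939378, 'cy': 197.72333599700153, 'eye': array([ 1.09242736, -0.66012347,  0.81861915]), 'orientation': array([53.24386345, -0.71329564, 40.77978111])}
top {'vfov': 55.13466721486569, 'cx': 261.6797399315244, 'cy': 191.47976847862375, 'eye': array([ 0.42425555, -0.00209594,  1.34620956]), 'orientation': array([  4.9230447,   1.3724397, -90.5716412])}
{'time_s': 0.1, 'q': array([-71.20253689,  34.38096561,  -0.14502698,  91.67624499,
         0.104169  ,  54.02280852,  -4.57195298]), 'qd': array([ 0.10698338, -0.09628576,  0.01870294, -0.13091282,  0.11539625,
       -0.03846731,  0.04473094]), 'effort': array([ 5.85105648e-03, -7.77990532e+01,  1.57009430e+00, -2.58627820e+01,
        1.25998934e-02,  5.44262512e-03, -2.56069086e-05]), 'eef_pos': array([0.28537467, 0.66602181, 0.2304911 ]), 'eef_rot': array([-1.79920548e+02,  8.67860342e-03,  1.56811592e+02]), 'ft_force': array([-0.33966189,  0.19846719,  0.42311475]), 'wrist_torque': array([ 0.02439473, -0.03558511, -0.00020054]), 'grasp_force': 0.0, 'width': 0.9994824272971153} 0.0187
```

View pics/scene0.png

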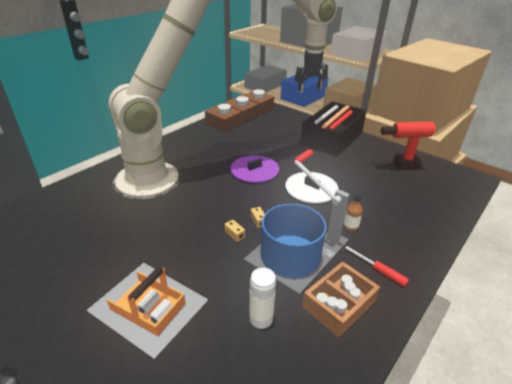

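View pics/top0.png

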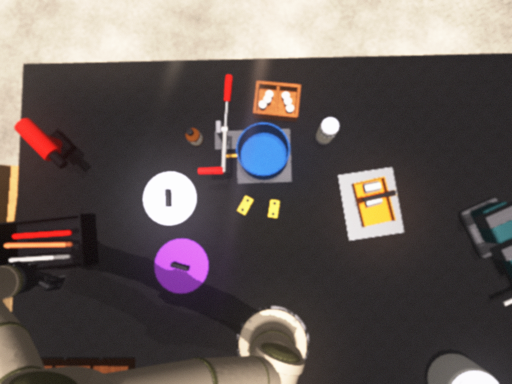

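Top view: the washer is at (264,155), the lever grip at (211,171), the lid at (169,198), the purple decoy at (181,266), the blocks at (245,205) and (273,209), and the tray on its mat at (374,203). I count two nuts and two blocks. Next I'll measure these.

```bash
cat > h.py <<'E'
import numpy as np, cv2
from scipy.spatial.transform import Rotation as R
from plant import env
def cam(n):
    c=env.camera_params(n); return c,384/2/np.tan(np.radians(c['vfov']/2)),R.from_euler('xyz',c['orientation'],degrees=True).as_matrix()
def pt(n,u,v,z,C=None):
    c,f,M=C or cam(n); a=np.array([(u-c['cx'])/f,(v-c['cy'])/f])
    if n=='wrist':
        r=np.hypot(*a); s=np.sinc(r/np.pi)  # sin r / r
        d=np.array([a[0]*s,-a[1]*s,-np.cos(r)])
    else: d=np.array([a[0],-a[1],-1])
    d=M@d; e=np.array(c['eye']); return e+d*(z-e[2])/d[2]
def px(n,P,C=None):
    c,f,M=C or cam(n); p=M.T@(np.array(P)-c['eye'])
    a=np.array([p[0],-p[1]]); 
    if n=='wrist':
        t=np.arctan2(np.hypot(*a),-p[2]); a=a/np.hypot(*a)*t
    else: a=a/-p[2]
    return f*a+[c['cx'],c['cy']]
def blobs(im,lo,hi,amin=30,roi=None):
    m=cv2.inRange(cv2.cvtColor(im,cv2.COLOR_BGR2HSV),lo,hi)
    if roi: k=np.zeros_like(m);k[roi[1]:roi[3],roi[0]:roi[2]]=255;m&=k
    return [c for c in cv2.findContours(m,cv2.RETR_EXTERNAL,cv2.CHAIN_APPROX_NONE)[0] if cv2.contourArea(c)>amin]
def rect(n,c,z,C=None):
    P=np.array([pt(n,*q,z,C)[:2] for q in c[:,0].astype(float)]).astype(np.float32)
    r=cv2.minAreaRect(P*1000); b=cv2.boxPoints(r)
    e=[b[1]-b[0],b[2]-b[1]]; e=max(e,key=np.linalg.norm)
    return np.round(r[0],1),np.round(sorted(r[1]),1),round(float(np.degrees(np.arctan2(e[1],e[0])))%180,1)
E
python3 - <<'E'
from h import *
im=env.grab_frame("top")
def show(l,lo,hi,z,roi=None,a=30):
    for c in blobs(im,lo,hi,a,roi): print(l,rect("top",c,z),cv2.contourArea(c))
show("block",(15,90,90),(35,255,255),.036,(230,185,290,230))
show("lid",(0,0,110),(180,50,255),.015,(130,160,205,235),500)
show("mat",(0,0,90),(180,60,255),.003,(330,150,420,255),1000)
show("tub",(100,120,40),(125,255,255),.14,(230,110,300,190),300)
show("grip",(0,150,80),(8,255,255),.25,(190,150,230,190))
show("grip",(172,150,80),(180,255,255),.25,(190,150,230,190))
show("liddark",(0,0,0),(180,255,80),.039,(155,180,185,215),10)
show("tray",(8,150,80),(20,255,255),.03,(340,150,410,255),50)
for l,c in(("can",(330,124)),("jar",(193,135))): print(l,pt("top",*c,.15))
# washer base corners
print([px("top",p).round(0) for p in [(0,0,0)]])
cr=lambda n,i,x,y,w,h,s:cv2.imwrite(n,cv2.resize(i[y:y+h,x:x+w],None,fx=s,fy=s,interpolation=cv2.INTER_CUBIC))
cr("pics/a.png",im,140,60,270,180,2.95)
cr("pics/b.png",env.grab_frame("scene"),80,140,300,210,2.6)
E
```

```text
block (array([476.7, -13.7]), array([42.8, 70.5]), 171.2) 205.5
block (array([490.3,  88.9]), array([42.1, 70.9]), 150.6) 207.5
lid (array([520.1, 365.7]), array([197.7, 202.7]), 89.4) 2368.0
mat (array([ 493.4, -366. ]), array([208.6, 247. ]), 7.8) 3797.5
tub (array([668. ,  20.5]), array([175.8, 188.3]), 25.3) 2288.0
grip (array([585.9, 178.6]), array([18.3, 72.8]), 89.2) 118.5
tray (array([ 475.6, -425. ]), array([23.3, 86.9]), 18.7) 81.5
tray (array([ 499.8, -368.7]), array([114.4, 151.8]), 12.2) 409.0
can [ 0.74858446 -0.20240968  0.15      ]
jar [0.71880253 0.25202591 0.15      ]
[array([271., 343.])]
```

View pics/a.png

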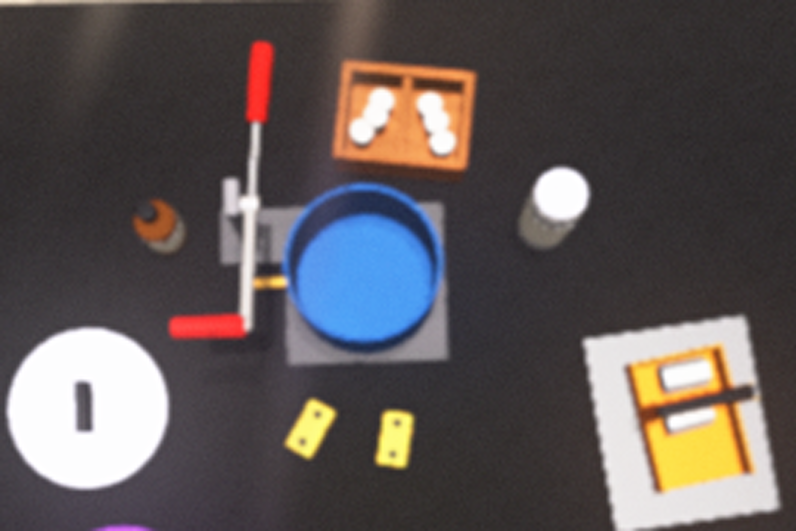

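View pics/b.png

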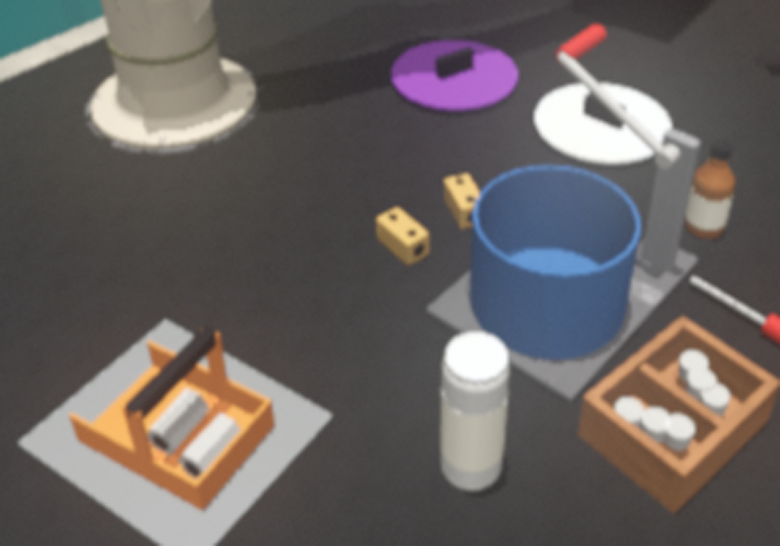

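The crops show two nuts lying along the handle, with the tray mouth facing the robot. The handle ends are at crop (640,412) and (755,392). There are two blocks, and the purple disc is separate from the white lid. Next come the washer pose, the tray grip and the first travel move.

```bash
cat >> h.py <<'E'
def plan(wps,start=None):
    """wps: list of (pos,rpy); prints tool-frame shift + rotvec from the previous one"""
    if start is None:
        o=env.get_obs(); start=(o['eef_pos'],o['eef_rot'])
    p0,r0=np.array(start[0]),R.from_euler('xyz',start[1],degrees=True)
    for p,e in wps:
        p=np.array(p);r=R.from_euler('xyz',e,degrees=True)
        print(np.round(r0.inv().apply(p-p0),3),np.round((r0.inv()*r).as_rotvec(),3)); p0,r0=p,r
def disc(n,c,z):
    P=np.array([pt(n,*q,z)[:2] for q in c[:,0].astype(float)]).astype(np.float32)*1000
    return np.round(cv2.minEnclosingCircle(P),1) if 0 else cv2.fitEllipse(P)
E
python3 - <<'E'
from h import *
im=env.grab_frame("top")
c=lambda u,v,z:pt("top",140+u/2.95,60+v/2.95,z)[:2].round(4)
print("base TR BR BL",c(443,203,.012),c(447,359,.012),c(288,363,.012))
print("handle ends",c(640,412,.113),c(755,392,.113))
print("grip ends",c(170,327,.255),c(244,325,.255))
print("lid bar",c(84,382,.049),c(84,432,.049))
print("mat corners",c(583,340,.003),c(745,317,.003),c(779,508,.003),c(616,530,.003))
print("rim centre(approx)",c(363,183,.14),c(441,265,.14),c(284,265,.14))
for k in blobs(im,(0,0,110),(180,50,255),500,(130,160,205,235)): print("lid",disc("top",k,.013))
plan([((.5,.25,.42),(180,0,98)),((.515,-.355,.30),(180,0,98))])
E
```

```text
base TR BR BL [ 0.7703 -0.0787] [ 0.574  -0.0804] [0.5715 0.1163]
handle ends [ 0.4995 -0.2915] [ 0.5207 -0.4216]
grip ends [0.5831 0.2151] [0.5841 0.1395]
lid bar [0.5474 0.3601] [0.487  0.3594]
mat corners [ 0.5966 -0.2499] [ 0.6227 -0.4505] [ 0.387  -0.4822] [ 0.3622 -0.2836]
rim centre(approx) [0.7617 0.0188] [ 0.6661 -0.068 ] [0.6687 0.109 ]
lid ((520.1878662109375, 366.7105407714844), (200.77291870117188, 202.58148193359375), 176.95887756347656)
[-0.361 -0.298 -0.189] [-1.000e-03  0.000e+00  1.026e+00]
[-0.601 -0.069  0.12 ] [0. 0. 0.]
```

```bash
python3 -m handwheel '[[[0.085,-0.1,-0.08,-0.1,0,0,0.3],[0.085,-0.18,-0.15,-0.19,0,0,0.5],[0.085,-0.361,-0.298,-0.189,0,0,1.026],[0.085,-0.361,-0.298,-0.189,0,0,1.026],[0.085,-0.361,-0.298,-0.189,0,0,1.026],[0.085,-0.361,-0.298,-0.189,0,0,1.026],[0.085,-0.361,-0.298,-0.189,0,0,1.026],[0.085,-0.361,-0.298,-0.189,0,0,1.026],[0.085,-0.361,-0.298,-0.189,0,0,1.026],[0.085,-0.361,-0.298,-0.189,0,0,1.026],[0.085,-0.361,-0.298,-0.189,0,0,1.026],[0.085,-0.361,-0.298,-0.189,0,0,1.026],[0.085,-0.361,-0.298,-0.189,0,0,1.026],[0.085,-0.361,-0.298,-0.189,0,0,1.026]]]' 40
python3 -m handwheel '[[[0.085,-0.601,-0.069,0.12,0,0,0],[0.085,-0.601,-0.069,0.12,0,0,0],[0.085,-0.601,-0.069,0.12,0,0,0],[0.085,-0.601,-0.069,0.12,0,0,0],[0.085,-0.601,-0.069,0.12,0,0,0],[0.085,-0.601,-0.069,0.12,0,0,0],[0.085,-0.601,-0.069,0.12,0,0,0],[0.085,-0.601,-0.069,0.12,0,0,0],[0.085,-0.601,-0.069,0.12,0,0,0],[0.085,-0.601,-0.069,0.12,0,0,0],[0.085,-0.601,-0.069,0.12,0,0,0],[0.085,-0.601,-0.069,0.12,0,0,0],[0.085,-0.601,-0.069,0.12,0,0,0],[0.085,-0.601,-0.069,0.12,0,0,0],[0.085,-0.601,-0.069,0.12,0,0,0],[0.085,-0.601,-0.069,0.12,0,0,0],[0.085,-0.601,-0.069,0.12,0,0,0]]]'
python3 - <<'E'
from h import *
C=cam("wrist");im=env.grab_frame("wrist");cv2.imwrite("pics/w1.png",im)
o=env.get_obs();print(o['eef_pos'],o['eef_rot'],C[0]['eye'],C[0]['orientation'],C[1],C[0]['cx'],C[0]['cy'])
E
```

```text
time_s: 1.65
eef_pos: [0.4989, 0.2522, 0.4195]
eef_rot: [-179.9, 0.0, 98.2]
ft_force: [0.3, 0.3, -0.8]
width: 0.999
grasp_force: 0.0
time_s: 3.35
eef_pos: [0.5164, -0.3525, 0.3006]
eef_rot: [180.0, -0.0, 98.2]
ft_force: [-0.3, -0.2, -0.2]
width: 0.994
grasp_force: 0.0
[ 0.5162262  -0.35283237  0.30064936] [ 1.79958447e+02 -1.83535414e-02  9.81554792e+01] [ 0.5071725  -0.28630195  0.44288185] [-15.50968731  -0.10882081   8.19902459] 297.3186396354542 257.2538137043861 190.25668306844184
```

View pics/w1.png

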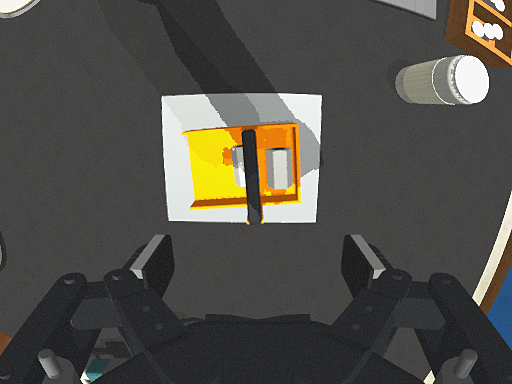

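The wrist view shows the tray on its mat and the handle running from (248,130) to (256,222). There are two nuts, at (240,165) and (278,170).

```bash
python3 - <<'E'
from h import *
for n,q,z in(("h",[(248.5,130),(255,222)],.113),("trayfloor back wall",[(298,124),(300,203)],.043),("mouth",[(190,131),(193,206)],.01),("mat",[(162,95),(322,95),(317,222),(168,222)],.003)):
    print(n,[pt("wrist",*p,z)[:2].round(4) for p in q])
E
```

```text
h [array([ 0.5013, -0.3102]), array([ 0.5237, -0.4164])]
trayfloor back wall [array([ 0.5647, -0.2972]), array([ 0.5866, -0.4065])]
mouth [array([ 0.414 , -0.3298]), array([ 0.4294, -0.4449])]
mat [array([ 0.3622, -0.2804]), array([ 0.5993, -0.2491]), array([ 0.6282, -0.4463]), array([ 0.3881, -0.4816])]
```

```bash
python3 - <<'E'
from h import *
Y=101.5
def pour(th,M=np.array([.695,.019,.165])):
    q=R.from_euler('y',-th,degrees=True); r=q*R.from_euler('xyz',[180,0,90],degrees=True)
    return (M+q.apply([.095,0,.074]),r.as_euler('xyz',degrees=True))
w=[((.512,-.362,.15),(180,0,Y)),((.512,-.362,.081),(180,0,Y)),((.512,-.362,.33),(180,0,Y)),((.70,-.15,.34),(180,0,95))]
w+=[pour(t) for t in(0,20)]
plan(w)
print('from 20:')
for t in(25,30,35,40,45,50,60): print(t,end=' ');plan([pour(t)],pour(20))
E
```

```text
[-0.009 -0.006  0.151] [ 0.001 -0.    -0.058]
[ 0.    -0.     0.069] [0. 0. 0.]
[ 0.     0.    -0.249] [0. 0. 0.]
[ 0.17   0.226 -0.01 ] [ 0.    -0.     0.113]
[0.161 0.104 0.101] [-0.    -0.     0.087]
[-0.    -0.031 -0.028] [-0.349  0.     0.   ]
from 20:
25 [-0.    -0.007 -0.008] [-0.087 -0.     0.   ]
30 [-0.    -0.014 -0.015] [-0.175  0.     0.   ]
35 [-0.    -0.022 -0.022] [-0.262 -0.     0.   ]
40 [-0.    -0.031 -0.028] [-0.349  0.     0.   ]
45 [-0.    -0.04  -0.033] [-0.436  0.     0.   ]
50 [-0.    -0.05  -0.038] [-0.524  0.     0.   ]
60 [-0.    -0.07  -0.044] [-0.698  0.     0.   ]
```

```bash
python3 -m handwheel '[[[0.085,-0.009,-0.006,0.04,0,0,-0.058],[0.085,-0.009,-0.006,0.08,0,0,-0.058],[0.085,-0.009,-0.006,0.12,0,0,-0.058],[0.085,-0.009,-0.006,0.15,0,0,-0.058],[0.085,-0.009,-0.006,0.17,0,0,-0.058],[0.085,-0.009,-0.006,0.19,0,0,-0.058],[0.085,-0.009,-0.006,0.205,0,0,-0.058],[0.085,-0.009,-0.006,0.22,0,0,-0.058],[0.085,-0.009,-0.006,0.22,0,0,-0.058],[0.085,-0.009,-0.006,0.22,0,0,-0.058]]]'
python3 -m handwheel '[[[0.03,0,0,0,0,0,0],[0.03,0,0,0,0,0,0],[0.02,0,0,0,0,0,0],[0.01,0,0,0,0,0,0],[0.0,0,0,0,0,0,0],[0.0,0,0,0,0,0,0],[0.0,0,0,0,0,0,0],[0.0,0,0,0,0,0,0],[0.0,0,0,0,0,0,0],[0.0,0,0,0,0,0,0]]]' 70
python3 -m handwheel '[[[0.0,0,0,-0.003,0,0,0],[0.0,0,0,-0.008,0,0,0],[0.0,0,0,-0.015,0,0,0],[0.0,0,0,-0.022,0,0,0],[0.0,0,0,-0.03,0,0,0],[0.0,0,0,-0.03,0,0,0]]]'
python3 -c "
from h import *
cv2.imwrite('pics/w2.png',env.grab_frame('wrist'))"
```

```text
time_s: 4.4
eef_pos: [0.511, -0.3642, 0.0806]
eef_rot: [180.0, 0.0, 101.3]
ft_force: [0.1, -0.6, 0.3]
width: 0.996
grasp_force: 0.0
time_s: 5.4
eef_pos: [0.5111, -0.3642, 0.0807]
eef_rot: [180.0, 0.0, 101.4]
ft_force: [-0.4, 2.4, 6.9]
width: 0.179
grasp_force: 69.3
time_s: 6.0
eef_pos: [0.5114, -0.3646, 0.1117]
eef_rot: [179.9, 0.1, 101.3]
ft_force: [0.0, -0.6, -4.8]
width: 0.18
grasp_force: 68.3
```

View pics/w2.png

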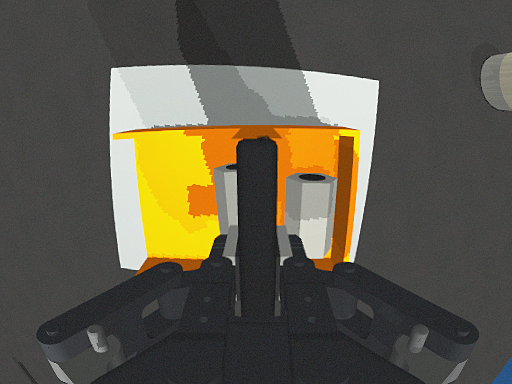

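The tray is held level, and the load of 4.8 N matches the tray plus two nuts. Now I'll carry it to the tub.

```bash
python3 -m handwheel '[[[0,0,0,-0.01,0,0,0],[0,0,0,-0.03,0,0,0],[0,0,0,-0.055,0,0,0],[0,0,0,-0.08,0,0,0],[0,0,0,-0.11,0,0,0],[0,0,0,-0.14,0,0,0],[0,0,0,-0.165,0,0,0],[0,0,0,-0.19,0,0,0],[0,0,0,-0.21,0,0,0],[0,0,0,-0.218,0,0,0],[0,0,0,-0.218,0,0,0]]]'
python3 -m handwheel '[[[0,0.004,0.005,0,0,0,0.003],[0,0.013,0.017,-0.001,0,0,0.01],[0,0.026,0.035,-0.001,0,0,0.018],[0,0.041,0.055,-0.002,0,0,0.027],[0,0.056,0.075,-0.003,0,0,0.037],[0,0.071,0.095,-0.004,0,0,0.047],[0,0.086,0.115,-0.005,0,0,0.057],[0,0.101,0.135,-0.006,0,0,0.067],[0,0.116,0.155,-0.007,0,0,0.077],[0,0.131,0.175,-0.008,0,0,0.087],[0,0.146,0.194,-0.009,0,0,0.097],[0,0.158,0.21,-0.01,0,0,0.105],[0,0.167,0.221,-0.01,0,0,0.111],[0,0.17,0.226,-0.01,0,0,0.113],[0,0.17,0.226,-0.01,0,0,0.113]]]'
python3 -m handwheel '[[[0,0.004,0.003,0,0,0,0],[0,0.014,0.009,0,0,0,0.01],[0,0.028,0.018,0,0,0,0.02],[0,0.046,0.03,0,0,0,0.03],[0,0.066,0.043,0,0,0,0.04],[0,0.086,0.056,0,0,0,0.05],[0,0.106,0.069,0,0,0,0.06],[0,0.126,0.082,0,0,0,0.07],[0,0.144,0.093,0,0,0,0.08],[0,0.156,0.101,0,0,0,0.087],[0,0.161,0.104,0,0,0,0.087],[0,0.161,0.104,0,0,0,0.087]]]'
python3 - <<'E'
from h import *
cv2.imwrite('pics/s3.png',env.grab_frame('scene'))
def pour(th,M=np.array([.695,.019,.165])):
    q=R.from_euler('y',-th,degrees=True); r=q*R.from_euler('xyz',[180,0,90],degrees=True)
    return (M+q.apply([.095,0,.074]),r.as_euler('xyz',degrees=True))
for t in(0,20): plan([pour(t)])
E
```

```text
time_s: 7.15
eef_pos: [0.5109, -0.3643, 0.3293]
eef_rot: [179.9, 0.1, 101.3]
ft_force: [0.0, 0.4, -5.9]
width: 0.177
grasp_force: 68.6
time_s: 8.65
eef_pos: [0.6991, -0.1524, 0.3373]
eef_rot: [-179.9, -0.0, 94.9]
ft_force: [-0.4, 0.3, -4.1]
width: 0.176
grasp_force: 68.6
time_s: 9.85
eef_pos: [0.789, 0.0168, 0.338]
eef_rot: [-180.0, 0.0, 89.9]
ft_force: [0.3, -0.5, -4.6]
width: 0.179
grasp_force: 68.6
[0.004 0.001 0.099] [-0.     0.001 -0.002]
[ 0.003 -0.03   0.071] [-0.349  0.001 -0.002]
```

View pics/s3.png

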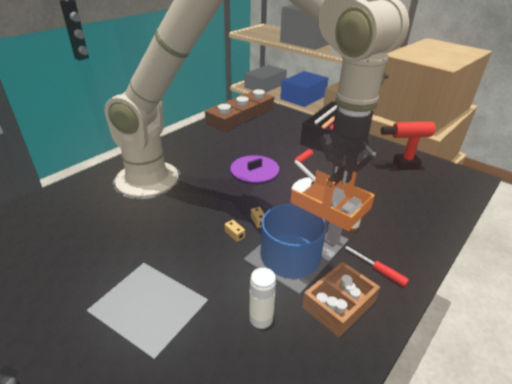

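The tray is above the tub with both nuts still in it. Now I'll lower and tip it.

```bash
python3 -m handwheel '[[[0,0,-0.003,0.007,-0.03,0,0],[0,0.001,-0.006,0.015,-0.07,0,0],[0,0.001,-0.01,0.025,-0.12,0,0],[0,0.002,-0.014,0.036,-0.17,0,0],[0,0.002,-0.019,0.047,-0.22,0,0],[0,0.003,-0.024,0.058,-0.28,0,0],[0,0.003,-0.028,0.067,-0.33,0,0],[0,0.003,-0.03,0.071,-0.349,0,0],[0,0.003,-0.03,0.071,-0.349,0,0],[0,0.003,-0.03,0.071,-0.349,0,0]]]'
python3 -m handwheel '[[[0,0,-0.003,-0.004,-0.044,0,0],[0,0,-0.007,-0.008,-0.087,0,0],[0,0,-0.01,-0.012,-0.131,0,0],[0,0,-0.014,-0.015,-0.175,0,0],[0,0,-0.018,-0.019,-0.218,0,0],[0,0,-0.022,-0.022,-0.262,0,0],[0,0,-0.026,-0.025,-0.305,0,0],[0,0,-0.031,-0.028,-0.349,0,0],[0,0,-0.035,-0.031,-0.393,0,0],[0,0,-0.04,-0.033,-0.436,0,0],[0,0,-0.045,-0.036,-0.48,0,0],[0,0,-0.05,-0.038,-0.524,0,0],[0,0,-0.055,-0.04,-0.567,0,0],[0,0,-0.06,-0.041,-0.611,0,0],[0,0,-0.065,-0.043,-0.655,0,0],[0,0,-0.07,-0.044,-0.698,0,0],[0,0,-0.07,-0.044,-0.698,0,0],[0,0,-0.07,-0.044,-0.698,0,0],[0,0,-0.07,-0.044,-0.698,0,0],[0,0,-0.07,-0.044,-0.698,0,0]]]'
python3 -c "
from h import *
cv2.imwrite('pics/w4.png',np.hstack([env.grab_frame('wrist')[::1],env.grab_frame('scene')[120:,200:440].repeat(1,0)]) if 0 else cv2.resize(np.vstack([env.grab_frame('wrist')[:300],env.grab_frame('scene')[60:360]]),None,fx=1,fy=1))"
```

```text
time_s: 10.9
eef_pos: [0.7589, 0.0179, 0.268]
eef_rot: [160.0, 0.0, 89.8]
ft_force: [0.2, -0.1, -4.3]
width: 0.176
grasp_force: 68.8
time_s: 12.9
eef_pos: [0.7027, 0.0325, 0.4957]
eef_rot: [126.2, 0.2, 89.5]
ft_force: [-0.3, 0.4, -2.0]
width: 0.176
grasp_force: 79.1
```

View pics/w4.png

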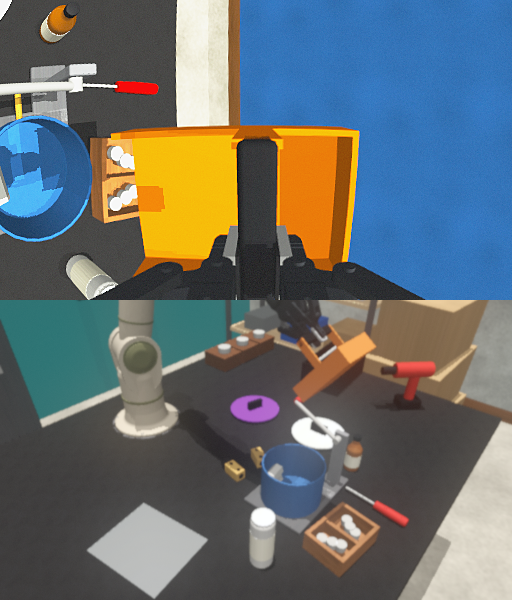

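The tray is empty (-2.0 N). The arm drifted up near its reach limit. I'll check that both nuts are in the tub.

```bash
python3 - <<'E'
from h import *
a=env.grab_frame('scene')[180:300,220:360]; b=env.grab_frame('top')[90:210,190:330]
cv2.imwrite('pics/c5.png',cv2.resize(np.hstack([a,b]),None,fx=2.85,fy=2.85,interpolation=cv2.INTER_CUBIC))
o=env.get_obs();print(o['q'],o['eef_pos'],o['eef_rot'])
plan([((.70,.02,.45),(180,0,90))])
E
```

```text
[-70.8368077   10.69791572  70.94616505 119.37702195 -59.84236156
   6.14638631  51.31499829] [0.7022023  0.03372879 0.49362872] [126.33236163   0.21292682  89.53741135]
[-0.014 -0.036  0.024] [ 0.937  0.007 -0.006]
```

View pics/c5.png

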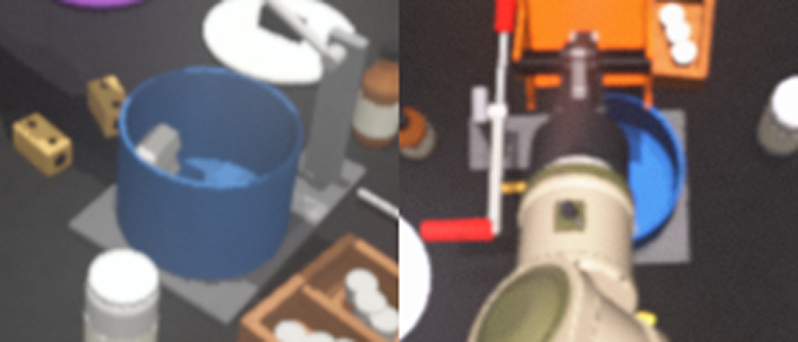

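```bash
python3 -m handwheel '[[[0,0,-0.003,0.002,0.06,0,0],[0,-0.001,-0.005,0.004,0.12,0,0],[0,-0.002,-0.008,0.006,0.19,0,0],[0,-0.003,-0.01,0.008,0.26,0,0],[0,-0.004,-0.013,0.01,0.33,0,0],[0,-0.006,-0.016,0.012,0.4,0,0],[0,-0.008,-0.02,0.014,0.48,0,0],[0,-0.009,-0.024,0.016,0.56,0,0],[0,-0.01,-0.027,0.018,0.64,0,0],[0,-0.011,-0.03,0.02,0.72,0,0],[0,-0.012,-0.033,0.022,0.8,0,0],[0,-0.013,-0.035,0.024,0.88,0,0],[0,-0.014,-0.036,0.024,0.937,0.007,-0.006],[0,-0.014,-0.036,0.024,0.937,0.007,-0.006],[0,-0.014,-0.036,0.024,0.937,0.007,-0.006]]]'
python3 - <<'E'
from h import *
o=env.get_obs();print(o['q'],o['eef_pos'],o['eef_rot'])
w=((.70,.02,.45),(180,0,90))
# mat centre .4945,-.364 yaw 7.7 ; tray centre there -> grip +15mm along x
Y=97.7;g=np.array([.4945,-.364])+.015*np.array([np.cos(np.radians(7.7)),np.sin(np.radians(7.7))]);print(g)
plan([((.6,-.2,.36),(180,0,94)),((*g,.30),(180,0,Y)),((*g,.084),(180,0,Y))])
E
```

```text
time_s: 14.6
eef_pos: [0.7003, 0.0179, 0.4491]
eef_rot: [-180.0, 0.1, 89.8]
ft_force: [-0.0, -0.8, -2.0]
width: 0.172
grasp_force: 78.9
[-39.10286979  34.25132144  61.9078588   80.5608599  -29.92974724
  82.74744426  22.04214129] [0.70026737 0.01793363 0.44909654] [-1.79980867e+02  1.02844557e-01  8.98486449e+01]
[ 0.50936475 -0.36199021]
[-0.218 -0.1    0.09 ] [-0.     0.002 -0.072]
[-0.155 -0.102  0.06 ] [ 0.     0.    -0.065]
[ 0.    -0.     0.216] [0. 0. 0.]
```

```bash
python3 -m handwheel '[[[0,-0.01,-0.005,0.004,0,0,-0.003],[0,-0.03,-0.014,0.012,0,0,-0.01],[0,-0.055,-0.025,0.022,0,0,-0.018],[0,-0.08,-0.037,0.033,0,0,-0.026],[0,-0.105,-0.048,0.043,0,0,-0.035],[0,-0.13,-0.06,0.054,0,0,-0.043],[0,-0.155,-0.071,0.064,0,0,-0.051],[0,-0.18,-0.083,0.074,0,0,-0.06],[0,-0.2,-0.092,0.083,0,0,-0.066],[0,-0.213,-0.098,0.088,0,0,-0.07],[0,-0.218,-0.1,0.09,0,0,-0.072],[0,-0.218,-0.1,0.09,0,0,-0.072]]]'
python3 -m handwheel '[[[0,-0.01,-0.006,0.004,0,0,-0.004],[0,-0.03,-0.02,0.012,0,0,-0.013],[0,-0.055,-0.036,0.021,0,0,-0.023],[0,-0.08,-0.053,0.031,0,0,-0.034],[0,-0.105,-0.069,0.041,0,0,-0.044],[0,-0.13,-0.086,0.05,0,0,-0.055],[0,-0.148,-0.097,0.057,0,0,-0.062],[0,-0.155,-0.102,0.06,0,0,-0.065],[0,-0.155,-0.102,0.06,0,0,-0.065],[0,-0.155,-0.102,0.06,0,0,-0.065]]]'
python3 - <<'E'
from h import *
cv2.imwrite('pics/w6.png',env.grab_frame('wrist'))
plan([((.5094,-.362,.084),(180,0,97.7))]);print(env.get_obs()['q'],env.get_obs()['eef_pos'])
E
```

```text
time_s: 15.8
eef_pos: [0.5992, -0.1991, 0.3605]
eef_rot: [-180.0, 0.1, 94.0]
ft_force: [0.1, 0.3, -2.6]
width: 0.177
grasp_force: 79.0
time_s: 16.8
eef_pos: [0.5096, -0.3598, 0.3005]
eef_rot: [-180.0, 0.0, 97.9]
ft_force: [-0.4, 0.6, -2.5]
width: 0.172
grasp_force: 78.9
[-0.002 -0.001  0.217] [-0.001  0.001  0.004]
[ -3.86552875  31.53063717  53.7153406  103.11837846 -28.96158248
  60.31299986  68.62445284] [ 0.50984124 -0.35956931  0.30061575]
```

View pics/w6.png

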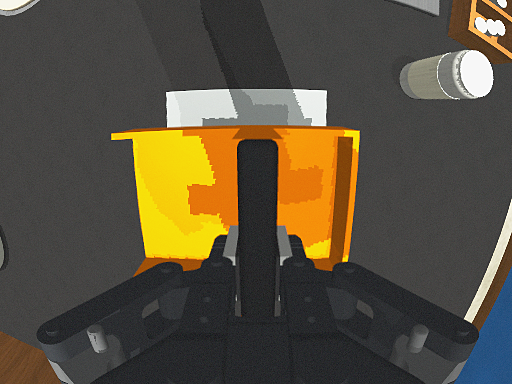

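The tray is empty and still square in the hand above the mat. I'll lower it and release.

```bash
python3 -m handwheel '[[[0,-0.002,-0.001,0.01,0,0,0.004],[0,-0.002,-0.001,0.035,0,0,0.004],[0,-0.002,-0.001,0.065,0,0,0.004],[0,-0.002,-0.001,0.095,0,0,0.004],[0,-0.002,-0.001,0.125,0,0,0.004],[0,-0.002,-0.001,0.15,0,0,0.004],[0,-0.002,-0.001,0.17,0,0,0.004],[0,-0.002,-0.001,0.185,0,0,0.004],[0,-0.002,-0.001,0.196,0,0,0.004],[0,-0.002,-0.001,0.204,0,0,0.004],[0,-0.002,-0.001,0.209,0,0,0.004],[0,-0.002,-0.001,0.213,0,0,0.004],[0,-0.002,-0.001,0.216,0,0,0.004],[0,-0.002,-0.001,0.218,0,0,0.004],[0,-0.002,-0.001,0.219,0,0,0.004],[0,-0.002,-0.001,0.2195,0,0,0.004],[0,-0.002,-0.001,0.2195,0,0,0.004]]]'
python3 -m handwheel '[[[0.03,0,0,0,0,0,0],[0.05,0,0,0,0,0,0],[0.085,0,0,0,0,0,0],[0.085,0,0,0,0,0,0],[0.085,0,0,0,0,0,0],[0.085,0,0,0,0,0,0],[0.085,0,0,0,0,0,0]]]'
python3 -m handwheel '[[[0.085,0,0,-0.01,0,0,0],[0.085,0,0,-0.03,0,0,0],[0.085,0,0,-0.07,0,0,0],[0.085,0,0,-0.11,0,0,0],[0.085,0,0,-0.15,0,0,0],[0.085,0,0,-0.2,0,0,0],[0.085,0,0,-0.25,0,0,0],[0.085,0,0,-0.25,0,0,0]]]'
python3 - <<'E'
from h import *
im=env.grab_frame("top")
for c in blobs(im,(15,90,90),(35,255,255),30,(200,180,330,300)): print(rect("top",c,.036),cv2.contourArea(c))
b=im[50:270,140:410]
cv2.imwrite('pics/t7.png',cv2.resize(b,None,fx=2.7,fy=2.7,interpolation=cv2.INTER_CUBIC))
E
```

```text
time_s: 18.55
eef_pos: [0.5076, -0.3634, 0.0815]
eef_rot: [-180.0, 0.1, 97.6]
ft_force: [-2.4, -0.8, 2.8]
width: 0.177
grasp_force: 79.7
time_s: 19.25
eef_pos: [0.5077, -0.3632, 0.081]
eef_rot: [-179.9, 0.1, 97.6]
ft_force: [0.9, -0.1, -0.3]
width: 0.994
grasp_force: 0.0
time_s: 20.05
eef_pos: [0.5087, -0.3657, 0.3383]
eef_rot: [179.6, 0.4, 97.5]
ft_force: [-0.7, -0.8, -0.9]
width: 0.995
grasp_force: 0.0
(array([ 277.4, -161.4]), array([ 21., 139.]), 45.5) 57.0
(array([477. , -13.8]), array([42.1, 70.2]), 169.9) 203.5
(array([490.8,  88.6]), array([42.1, 72. ]), 150.6) 207.5
```

View pics/t7.png

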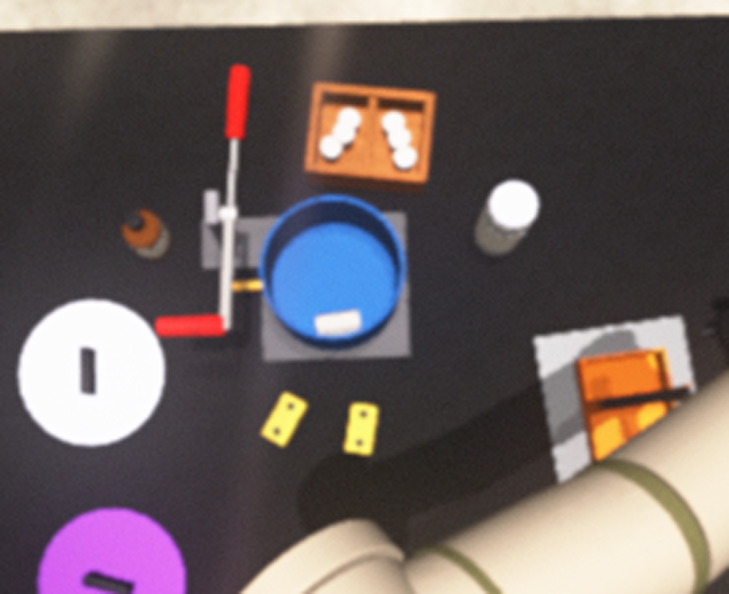

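The tray stands on its mat. Only one nut shows, at (338,322) against the near wall, so the other may lie under it. I'll triangulate, then move over the blocks.

```bash
python3 - <<'E'
from h import *
for z in(.03,.05,.065,.08,.1): print(z,pt("top",265.2,169.3,z)[:2].round(3),pt("scene",276,232,z)[:2].round(3))
o=env.get_obs();print(o['q'])
plan([((.50,-.05,.34),(180,0,95)),((.50,.05,.30),(180,0,90))])
E
```

```text
0.03 [0.618 0.015] [0.588 0.063]
0.05 [0.615 0.015] [0.601 0.044]
0.065 [0.613 0.014] [0.61  0.031]
0.08 [0.611 0.014] [0.62  0.017]
0.1 [0.608 0.014] [ 0.633 -0.001]
[ -4.71535047  29.87361767  55.53935934 100.70079662 -27.29014343
  63.69685024  67.19523731]
[ 0.313  0.033 -0.006] [0.004 0.005 0.044]
[0.1   0.009 0.04 ] [-0.    -0.     0.087]
```

```bash
python3 -m handwheel '[[[0.085,0.05,0.005,0,0,0,0.01],[0.085,0.1,0.01,0,0,0,0.02],[0.085,0.15,0.015,0,0,0,0.03],[0.085,0.2,0.02,0,0,0,0.04],[0.085,0.25,0.026,0,0,0,0.044],[0.085,0.29,0.03,0,0,0,0.044],[0.085,0.33,0.035,0.01,0,0,0.07],[0.085,0.37,0.038,0.02,0,0,0.1],[0.085,0.4,0.04,0.03,0,0,0.131],[0.085,0.412,0.042,0.034,0.004,0.005,0.131],[0.085,0.412,0.042,0.034,0.004,0.005,0.131],[0.085,0.412,0.042,0.034,0.004,0.005,0.131]]]'
python3 - <<'E'
from h import *
C=cam("wrist");im=env.grab_frame("wrist");cv2.imwrite("pics/w8.png",im)
for c in blobs(im,(12,70,60),(35,255,255),100): print(rect("wrist",c,.036,C),cv2.contourArea(c),cv2.boundingRect(c))
o=env.get_obs();print(o['eef_pos'],o['eef_rot'],o['q'])
E
```

```text
time_s: 21.3
eef_pos: [0.4953, 0.0497, 0.2967]
eef_rot: [-179.7, -0.2, 90.0]
ft_force: [0.7, -1.7, 0.2]
width: 0.994
grasp_force: 0.0
(array([1059.4, -248.6]), array([ 48.2, 193. ]), 90.1) 472.0 (490, 262, 22, 67)
(array([477.9,  -6.3]), array([43. , 64.3]), 170.7) 1212.5 (222, 182, 47, 34)
(array([888.5, -34.9]), array([140.4, 173.5]), 83.0) 2605.5 (437, 159, 75, 98)
(array([491.3,  91.6]), array([35.4, 64.5]), 149.8) 1155.5 (229, 108, 52, 43)
(array([669.9, 137.5]), array([12.8, 50.8]), 91.6) 270.0 (377, 83, 9, 36)
(array([765.1, 284.4]), array([50.2, 69.4]), 13.8) 775.0 (415, 0, 36, 31)
[0.49541134 0.049268   0.29693773] [-1.79732111e+02 -1.75662957e-01  8.99600004e+01] [-58.17031221  24.94280306  66.3594801  118.44810033 -28.39357801
  54.82162539  23.43846927]
```

View pics/w8.png

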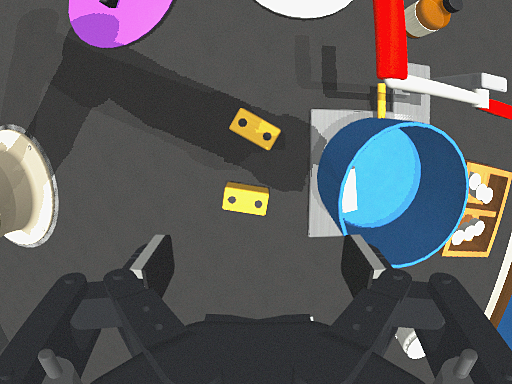

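Block A is at about (0.491, 0.091) with its long axis at 150°. Block B is at about (0.477, -0.011) at 170°. The sizes match, once I allow for the visible side face of B. I'll plan B first.

```bash
python3 - <<'E'
from h import *
plan([((.477,-.011,.12),(180,0,170)),((.477,-.011,.008),(180,0,170)),((.477,-.011,.24),(180,0,170)),((.69,-.005,.24),(180,0,170)),((.69,-.005,.065),(180,0,170))])
print('A');plan([((.491,.091,.12),(180,0,150)),((.491,.091,.008),(180,0,150)),((.491,.091,.24),(180,0,150)),((.69,.043,.24),(180,0,170))],((.69,-.005,.24),(180,0,170)))
E
```

```text
[-0.061 -0.018  0.177] [-0.002 -0.006 -1.397]
[-0.    -0.     0.112] [0. 0. 0.]
[ 0.     0.    -0.232] [0. 0. 0.]
[-0.209  0.043  0.   ] [0. 0. 0.]
[-0.    -0.     0.175] [0. 0. 0.]
A
[0.213 0.06  0.12 ] [-0.    -0.     0.349]
[ 0.    -0.     0.112] [0. 0. 0.]
[ 0.     0.    -0.232] [0. 0. 0.]
[-0.196  0.058  0.   ] [ 0.     0.    -0.349]
```

```bash
python3 -m handwheel '[[[0.085,-0.006,-0.002,0.017,0,0,-0.14],[0.085,-0.012,-0.004,0.034,0,0,-0.28],[0.085,-0.018,-0.006,0.051,0,0,-0.42],[0.085,-0.024,-0.008,0.068,0,0,-0.56],[0.085,-0.03,-0.009,0.085,0,0,-0.7],[0.085,-0.036,-0.011,0.102,0,0,-0.84],[0.085,-0.042,-0.013,0.119,0,0,-0.98],[0.085,-0.048,-0.015,0.136,0,0,-1.12],[0.085,-0.055,-0.017,0.153,0,0,-1.26],[0.085,-0.061,-0.018,0.177,-0.002,-0.006,-1.397],[0.085,-0.061,-0.018,0.177,-0.002,-0.006,-1.397],[0.085,-0.061,-0.018,0.177,-0.002,-0.006,-1.397]]]'
python3 - <<'E'
from h import *
C=cam("wrist");im=env.grab_frame("wrist");cv2.imwrite("pics/w9.png",im)
for c in blobs(im,(12,70,60),(35,255,255),300): print(rect("wrist",c,.036,C),cv2.contourArea(c),cv2.boundingRect(c))
o=env.get_obs();print(o['eef_pos'],o['eef_rot'],o['q'])
E
```

```text
time_s: 22.55
eef_pos: [0.4766, -0.0109, 0.12]
eef_rot: [180.0, -0.0, 169.7]
ft_force: [-0.0, 0.1, 0.2]
width: 0.993
grasp_force: 0.0
(array([ 525.9, -303.6]), array([ 87.4, 200.8]), 144.0) 3117.5 (0, 186, 50, 126)
(array([474.3, -10.8]), array([34. , 67.8]), 170.9) 3375.5 (235, 150, 45, 83)
(array([486.9,  85.2]), array([46.4, 63.8]), 150.1) 3480.5 (340, 144, 69, 84)
[ 0.47694061 -0.0103766   0.12030876] [1.79972942e+02 2.51586770e-02 1.69783269e+02] [-21.5293698   29.80483859  22.74285939 130.37859742 -27.90525648
  24.29048503 104.0032255 ]
```

View pics/w9.png

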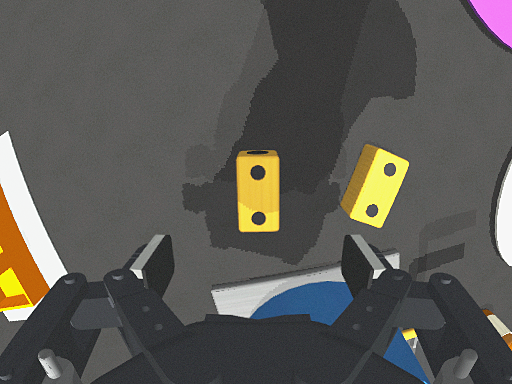

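Block B lies centred between the fingers at (258,192). I'll grasp it, carry it and release it.

```bash
python3 -m handwheel '[[[0.085,0,0,0.03,0,0,0],[0.085,0,0,0.06,0,0,0],[0.085,0,0,0.085,0,0,0],[0.085,0,0,0.1,0,0,0],[0.085,0,0,0.112,0,0,0],[0.085,0,0,0.112,0,0,0],[0.04,0,0,0.112,0,0,0],[0.02,0,0,0.112,0,0,0],[0.02,0,0,0.112,0,0,0],[0.02,0,0,0.112,0,0,0],[0.02,0,0,0.112,0,0,0],[0.02,0,0,0.112,0,0,0]]]' 60
python3 -m handwheel '[[[0.02,0,0,-0.01,0,0,0],[0.02,0,0,-0.04,0,0,0],[0.02,0,0,-0.08,0,0,0],[0.02,0,0,-0.12,0,0,0],[0.02,0,0,-0.16,0,0,0],[0.02,0,0,-0.2,0,0,0],[0.02,0,0,-0.225,0,0,0],[0.02,0,0,-0.232,0,0,0],[0.02,0,0,-0.232,0,0,0]]]'
python3 -m handwheel '[[[0.02,-0.01,0.002,0,0,0,0],[0.02,-0.035,0.007,0,0,0,0],[0.02,-0.065,0.013,0,0,0,0],[0.02,-0.1,0.02,0,0,0,0],[0.02,-0.135,0.028,0,0,0,0],[0.02,-0.17,0.035,0,0,0,0],[0.02,-0.2,0.041,0,0,0,0],[0.02,-0.209,0.043,0,0,0,0],[0.02,-0.209,0.043,0,0,0,0],[0.02,-0.209,0.043,0.02,0,0,0],[0.02,-0.209,0.043,0.05,0,0,0],[0.02,-0.209,0.043,0.08,0,0,0],[0.02,-0.209,0.043,0.11,0,0,0],[0.02,-0.209,0.043,0.14,0,0,0],[0.02,-0.209,0.043,0.16,0,0,0],[0.02,-0.209,0.043,0.175,0,0,0],[0.02,-0.209,0.043,0.175,0,0,0],[0.02,-0.209,0.043,0.175,0,0,0]]]'
```

```text
time_s: 23.8
eef_pos: [0.4768, -0.0092, 0.0083]
eef_rot: [180.0, 0.1, 170.1]
ft_force: [-0.9, 1.1, 10.3]
width: 0.387
grasp_force: 59.7
time_s: 24.7
eef_pos: [0.4763, -0.009, 0.2401]
eef_rot: [179.9, 0.0, 170.1]
ft_force: [-0.6, 0.2, -3.8]
width: 0.389
grasp_force: 60.6
time_s: 26.5
eef_pos: [0.6876, 0.0005, 0.0629]
eef_rot: [179.8, -0.3, 170.2]
ft_force: [-1.4, 9.0, -0.9]
width: 0.386
grasp_force: 64.1
```

There is 9 N sideways, so something is touching the wall. I'll back off and move inward before releasing.

```bash
python3 -m handwheel '[[[0.02,0,0.01,-0.02,0,0,0],[0.02,0,0.014,-0.02,0,0,0],[0.02,0,0.014,-0.02,0,0,0]]]'
python3 -m handwheel '[[[0.04,0,0,0,0,0,0],[0.05,0,0,0,0,0,0],[0.05,0,0,0,0,0,0],[0.05,0,0,0,0,0,0],[0.05,0,0,-0.02,0,0,0],[0.05,0,0,-0.06,0,0,0],[0.05,0,0,-0.1,0,0,0],[0.05,0,0,-0.16,0,0,0],[0.05,0,0,-0.18,0,0,0],[0.05,0,0,-0.18,0,0,0]]]'
python3 - <<'E'
from h import *
im=env.grab_frame("top")
for c in blobs(im,(15,90,90),(35,255,255),30,(220,180,300,240)): print(rect("top",c,.036),cv2.contourArea(c))
o=env.get_obs();print(o['q'])
plan([((.491,.0905,.24),(180,0,150)),((.491,.0905,.12),(180,0,150)),((.491,.0905,.008),(180,0,150))])
E
```

```text
time_s: 26.8
eef_pos: [0.6917, 0.0117, 0.0842]
eef_rot: [180.0, -0.0, 170.2]
ft_force: [0.4, 0.5, -2.9]
width: 0.382
grasp_force: 63.8
time_s: 27.8
eef_pos: [0.6942, 0.0099, 0.2694]
eef_rot: [179.9, 0.4, 170.1]
ft_force: [0.1, -0.4, -0.2]
width: 0.585
grasp_force: 0.0
[-26.93740477  33.70886392  35.03675283  95.74308622 -22.30101868
  57.43465691  95.7895113 ]
[0.213 0.044 0.026] [0.002 0.003 0.351]
[ 0.   -0.    0.12] [0. 0. 0.]
[ 0.    -0.     0.112] [0. 0. 0.]
```

```bash
python3 -m handwheel '[[[0.06,0.03,0.006,0.004,0,0,0.05],[0.06,0.07,0.015,0.008,0,0,0.12],[0.07,0.11,0.023,0.013,0,0,0.19],[0.08,0.15,0.031,0.018,0,0,0.26],[0.085,0.185,0.038,0.023,0,0,0.32],[0.085,0.213,0.044,0.026,0.002,0.003,0.351],[0.085,0.213,0.044,0.06,0.002,0.003,0.351],[0.085,0.213,0.044,0.1,0.002,0.003,0.351],[0.085,0.213,0.044,0.146,0.002,0.003,0.351],[0.085,0.213,0.044,0.146,0.002,0.003,0.351],[0.085,0.213,0.044,0.146,0.002,0.003,0.351]]]'
python3 - <<'E'
from h import *
C=cam("wrist");im=env.grab_frame("wrist");cv2.imwrite("pics/w10.png",im)
for c in blobs(im,(12,70,60),(35,255,255),300): print(rect("wrist",c,.036,C),cv2.contourArea(c),cv2.boundingRect(c))
o=env.get_obs();print(o['eef_pos'],o['eef_rot'])
E
```

```text
time_s: 28.95
eef_pos: [0.4891, 0.0899, 0.1181]
eef_rot: [-179.7, -0.3, 149.9]
ft_force: [0.5, 0.2, 0.5]
width: 0.996
grasp_force: 0.0
(array([805.4, 285.6]), array([ 40.9, 105.7]), 0.4) 652.0 (489, 288, 23, 45)
(array([ 496.1, -334.1]), array([ 49.9, 186.7]), 117.5) 847.5 (0, 288, 27, 68)
(array([488.5,  92.6]), array([33.7, 67.5]), 150.4) 3284.0 (239, 151, 44, 83)
[0.49004641 0.09007424 0.11922249] [-1.79833091e+02 -1.73216502e-01  1.49921826e+02]
```

```bash
python3 -m handwheel '[[[0.085,0,0,0.03,0,0,0],[0.085,0,0,0.06,0,0,0],[0.085,0,0,0.085,0,0,0],[0.085,0,0,0.1,0,0,0],[0.085,0,0,0.111,0,0,0],[0.085,0,0,0.111,0,0,0],[0.04,0,0,0.111,0,0,0],[0.02,0,0,0.111,0,0,0],[0.02,0,0,0.111,0,0,0],[0.02,0,0,0.111,0,0,0],[0.02,0,0,0.111,0,0,0],[0.02,0,0,0.111,0,0,0]]]' 60
python3 -m handwheel '[[[0.02,0,0,-0.01,0,0,0],[0.02,0,0,-0.04,0,0,0],[0.02,0,0,-0.08,0,0,0],[0.02,0,0,-0.12,0,0,0],[0.02,0,0,-0.16,0,0,0],[0.02,0,0,-0.2,0,0,0],[0.02,0,0,-0.225,0,0,0],[0.02,0,0,-0.232,0,0,0],[0.02,0,0,-0.232,0,0,0]]]'
python3 -m handwheel '[[[0.02,-0.01,0.003,0,0,0,-0.02],[0.02,-0.035,0.011,0,0,0,-0.06],[0.02,-0.065,0.021,0,0,0,-0.12],[0.02,-0.1,0.032,0,0,0,-0.18],[0.02,-0.135,0.044,0,0,0,-0.24],[0.02,-0.165,0.054,0,0,0,-0.3],[0.02,-0.185,0.06,0,0,0,-0.335],[0.02,-0.194,0.063,0,0,0,-0.349],[0.02,-0.194,0.063,0,0,0,-0.349],[0.02,-0.194,0.063,0.02,0,0,-0.349],[0.02,-0.194,0.063,0.05,0,0,-0.349],[0.02,-0.194,0.063,0.08,0,0,-0.349],[0.02,-0.194,0.063,0.11,0,0,-0.349],[0.02,-0.194,0.063,0.13,0,0,-0.349],[0.02,-0.194,0.063,0.145,0,0,-0.349],[0.02,-0.194,0.063,0.145,0,0,-0.349],[0.02,-0.194,0.063,0.145,0,0,-0.349]]]'
```

```text
time_s: 30.2
eef_pos: [0.4899, 0.0911, 0.0084]
eef_rot: [-179.9, -0.1, 150.0]
ft_force: [-0.9, 1.1, 11.6]
width: 0.386
grasp_force: 59.5
time_s: 31.1
eef_pos: [0.4902, 0.0913, 0.2398]
eef_rot: [-180.0, -0.2, 150.0]
ft_force: [0.2, -0.2, -2.0]
width: 0.383
grasp_force: 60.6
time_s: 32.8
eef_pos: [0.6892, 0.0483, 0.0941]
eef_rot: [-179.9, -0.2, 170.0]
ft_force: [-0.0, 0.2, -2.2]
width: 0.392
grasp_force: 60.4
```

```bash
python3 -m handwheel '[[[0.04,0,0,0,0,0,0],[0.05,0,0,0,0,0,0],[0.05,0,0,0,0,0,0],[0.05,0,0,0,0,0,0],[0.05,0,0,-0.02,0,0,0],[0.05,0,0,-0.06,0,0,0],[0.05,-0.02,0,-0.1,0,0,0],[0.05,-0.03,0,-0.15,0,0,0],[0.05,-0.03,0,-0.2,0,0,0],[0.05,-0.03,0,-0.25,0,0,0],[0.05,-0.03,0,-0.27,0,0,0],[0.05,-0.03,0,-0.27,0,0,0]]]'
python3 - <<'E'
from h import *
C=cam("wrist");im=env.grab_frame("wrist");t=env.grab_frame("top")
cv2.imwrite("pics/w11.png",np.vstack([im[0:300],cv2.resize(t[100:260,130:340],(512,300))]))
for k in blobs(t,(0,0,110),(180,50,255),500,(110,140,225,255)): print("lid",disc("top",k,.013))
for c in blobs(t,(0,0,0),(180,255,80),10,(155,175,185,218)): print(rect("top",c,.049))
E
```

```text
time_s: 34.0
eef_pos: [0.7211, 0.0425, 0.3682]
eef_rot: [180.0, 0.2, 170.0]
ft_force: [0.0, -0.5, 0.2]
width: 0.585
grasp_force: 0.0
lid ((442.588623046875, 274.6972961425781), (172.9430694580078, 309.4576721191406), 64.75410461425781)
lid ((568.4522705078125, 378.5118408203125), (134.62660217285156, 215.22569274902344), 67.9119644165039)
lid ((665.159423828125, 217.0335235595703), (125.99697875976562, 148.10415649414062), 77.10169982910156)
(array([462.3, 389.4]), array([24.8, 36.2]), 89.4)
```

View pics/w11.png

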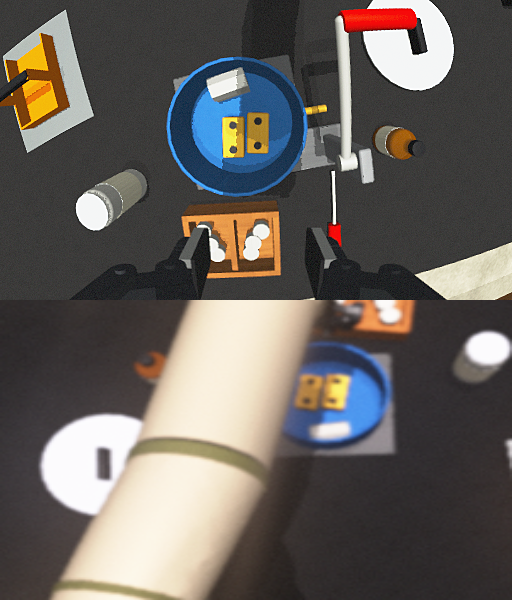

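Both blocks lie flat in the tub, and a nut rests at (228,82) near the wall. I've now used all 14 picture views, so the rest is numeric: the tub's centre, the height of the visible nut (is it on top of the other one?) and the route to the lid.

```bash
python3 - <<'E'
from h import *
C=cam("wrist");im=env.grab_frame("wrist");s=env.grab_frame("scene");print(C[0]['eye'])
for lo in ((95,90,30),(95,60,20)):
  for c in blobs(im,lo,(130,255,255),4000,(140,30,330,215)):
    P=np.array([pt("wrist",*q,.14,C)[:2] for q in cv2.convexHull(c)[:,0].astype(float)],np.float32)*1000
    print("tub",cv2.fitEllipse(P),cv2.minEnclosingCircle(P))
def nut(n,im,roi,C=None):
    for c in blobs(im,(0,0,120),(180,60,255),15,roi):
        m=cv2.moments(c);u,v=m['m10']/m['m00'],m['m01']/m['m00'];print(n,round(u),round(v),m['m00'],[pt(n,u,v,z,C)[:2].round(3) for z in(.033,.049,.065,.081)],rect(n,c,.049,C))
nut("wrist",im,(195,60,260,110),C); nut("scene",s,(260,210,325,260))
plan([((.60,.20,.40),(180,0,175)),((.52,.37,.30),(180,0,180))])
E
```

```text
[0.65401746 0.05443775 0.50616119]
tub ((672.5511474609375, 23.02398681640625), (179.0105438232422, 179.14808654785156), 130.59544372558594) ((672.6163940429688, 23.18783187866211), 89.92420959472656)
tub ((672.5316162109375, 23.01980972290039), (179.21444702148438, 179.3248748779297), 172.5392608642578) ((672.5484619140625, 23.086910247802734), 90.1201171875)
wrist 226 86 832.0 [array([0.606, 0.012]), array([0.608, 0.013]), array([0.609, 0.015]), array([0.611, 0.016])] (array([608.5,  14.3]), array([38.6, 60.3]), 98.8)
scene 276 231 174.5 [array([0.587, 0.063]), array([0.598, 0.048]), array([0.608, 0.033]), array([0.618, 0.019])] (array([594.8,  47.3]), array([48.7, 77.5]), 122.1)
[ 0.145  0.133 -0.037] [-0.001 -0.006 -0.087]
[0.095 0.162 0.1  ] [ 0.     0.    -0.087]
```

The visible nut sits about 0.08 m high, which only works if it lies on the other nut, so both are in. The tub centre is (0.672, 0.022). Next, the lid.

```bash
python3 -m handwheel '[[[0.05,0.02,0.018,-0.01,0,0,-0.01],[0.06,0.05,0.046,-0.02,0,0,-0.03],[0.07,0.08,0.073,-0.03,0,0,-0.05],[0.085,0.11,0.1,-0.037,0,0,-0.07],[0.085,0.145,0.133,-0.037,0,0,-0.087],[0.085,0.17,0.175,-0.025,0,0,-0.11],[0.085,0.19,0.21,-0.01,0,0,-0.13],[0.085,0.21,0.24,0.01,0,0,-0.15],[0.085,0.23,0.27,0.04,0,0,-0.17],[0.085,0.248,0.302,0.063,0,-0.006,-0.175],[0.085,0.248,0.302,0.063,0,-0.006,-0.175],[0.085,0.248,0.302,0.063,0,-0.006,-0.175],[0.085,0.248,0.302,0.063,0,-0.006,-0.175]]]'
python3 - <<'E'
from h import *
C=cam("wrist");im=env.grab_frame("wrist");cv2.imwrite("pics/w12.png",im)
o=env.get_obs();print(o['eef_pos'],o['eef_rot'],C[0]['eye'])
u=px("wrist",(.52,.366,.015),C).astype(int);print(u)
g=np.zeros((384,512),np.uint8)
for c in blobs(im,(0,0,140),(180,60,255),3000):
    P=np.array([pt("wrist",*q,.013,C)[:2] for q in cv2.convexHull(c)[:,0].astype(float)],np.float32)*1000
    print("lid?",cv2.boundingRect(c),cv2.contourArea(c),cv2.fitEllipse(P))
    m=np.zeros((384,512),np.uint8);cv2.drawContours(m,[cv2.convexHull(c)],-1,255,-1);m=cv2.erode(m,np.ones((9,9)))
    d=((cv2.cvtColor(im,cv2.COLOR_BGR2HSV)[...,2]<70)&(m>0)).astype(np.uint8)
    for k in cv2.findContours(d,cv2.RETR_EXTERNAL,cv2.CHAIN_APPROX_NONE)[0]:
        if cv2.contourArea(k)>40: print(" bar",cv2.boundingRect(k),rect("wrist",k,.049,C))
E
```

```text
time_s: 35.5
eef_pos: [0.5284, 0.3825, 0.301]
eef_rot: [-179.9, 0.1, 179.9]
ft_force: [1.5, -0.5, -0.8]
width: 0.999
grasp_force: 0.0
[0.52871532 0.38231825 0.30144899] [-1.79920744e+02  1.56977014e-01  1.79897790e+02] [0.46100477 0.38227518 0.44308347]
[246 149]
lid? (175, 110, 131, 127) 12815.5 ((559.56884765625, 353.7740478515625), (196.3595428466797, 196.64834594726562), 24.48422622680664)
 bar (231, 155, 14, 48) (array([555.7, 354.4]), array([16.3, 66.3]), 1.6)
```

The lid has been knocked to (0.558, 0.354), with its bar at 1.6°. The fitted diameter of 196.5 mm matches.

```bash
python3 - <<'E'
from h import *
Y=181.6;L=.020
plan([((.558,.354,L),(180,0,Y)),((.558,.354,.38),(180,0,Y)),((.672,.022,.38),(180,0,Y)),((.672,.022,.15),(180,0,Y))])
E
python3 -m handwheel '[[[0.085,-0.01,-0.009,0.04,0,0,-0.01],[0.085,-0.02,-0.018,0.08,0,0,-0.02],[0.085,-0.029,-0.028,0.12,0,0,-0.03],[0.085,-0.029,-0.028,0.16,0,0,-0.03],[0.085,-0.029,-0.028,0.19,0,0,-0.03],[0.085,-0.029,-0.028,0.2,0,0,-0.03],[0.085,-0.029,-0.028,0.2,0,0,-0.03]]]'
python3 - <<'E'
from h import *
C=cam("wrist");im=env.grab_frame("wrist");o=env.get_obs();print(o['eef_pos'],o['eef_rot'])
for c in blobs(im,(0,0,140),(180,60,255),3000):
    P=np.array([pt("wrist",*q,.013,C)[:2] for q in cv2.convexHull(c)[:,0].astype(float)],np.float32)*1000
    print("lid?",cv2.boundingRect(c),cv2.fitEllipse(P))
d=(cv2.cvtColor(im,cv2.COLOR_BGR2HSV)[...,2]<70).astype(np.uint8);d[235:]=0
for k in cv2.findContours(d,cv2.RETR_EXTERNAL,cv2.CHAIN_APPROX_NONE)[0]:
    if 400<cv2.contourArea(k)<6000: print(" bar",cv2.boundingRect(k),rect("wrist",k,.049,C))
plan([((.558,.354,.020),(180,0,181.6))])
E
```

```text
[-0.029 -0.028  0.282] [-0.001  0.003 -0.03 ]
[-0.    0.   -0.36] [0. 0. 0.]
[-0.105 -0.335 -0.   ] [0. 0. 0.]
[ 0.   -0.    0.23] [0. 0. 0.]
time_s: 36.25
eef_pos: [0.5576, 0.3544, 0.1007]
eef_rot: [-179.9, 0.1, -178.3]
ft_force: [-0.3, -0.9, 0.7]
width: 0.994
grasp_force: 0.0
[0.55818213 0.35496612 0.1021099 ] [-1.79946816e+02  1.61669969e-01 -1.78330316e+02]
lid? (143, 72, 231, 225) ((559.2781982421875, 353.92645263671875), (196.35372924804688, 196.37220764160156), 120.64368438720703)
 bar (246, 157, 23, 78) (array([549.4, 353.3]), array([14.8, 55.2]), 2.3)
[ 0.    -0.001  0.082] [-0.001  0.003  0.001]
```

```bash
python3 -m handwheel '[[[0.085,0,-0.001,0.03,0,0.003,0],[0.085,-0.001,-0.001,0.055,0,0.003,0],[0.085,-0.001,-0.001,0.07,0,0.003,0],[0.085,-0.001,-0.001,0.078,0,0.003,0],[0.085,-0.001,-0.001,0.082,0,0.003,0],[0.085,-0.001,-0.001,0.082,0,0.003,0]]]'
python3 -m handwheel '[[[0.04,0,0,0,0,0,0],[0.02,0,0,0,0,0,0],[0.01,0,0,0,0,0,0],[0,0,0,0,0,0,0],[0,0,0,0,0,0,0],[0,0,0,0,0,0,0],[0,0,0,0,0,0,0],[0,0,0,0,0,0,0]]]' 80
python3 -m handwheel '[[[0,0,0,-0.003,0,0,0],[0,0,0,-0.01,0,0,0],[0,0,0,-0.03,0,0,0],[0,0,0,-0.06,0,0,0],[0,0,0,-0.09,0,0,0],[0,0,0,-0.13,0,0,0],[0,0,0,-0.17,0,0,0],[0,0,0,-0.21,0,0,0],[0,0,0,-0.25,0,0,0],[0,0,0,-0.29,0,0,0],[0,0,0,-0.33,0,0,0],[0,0,0,-0.355,0,0,0],[0,0,0,-0.36,0,0,0],[0,0,0,-0.36,0,0,0]]]'
python3 - <<'E'
from h import *
C=cam("wrist");im=env.grab_frame("wrist");o=env.get_obs();p=o['eef_pos'];print(p,o['eef_rot'])
zf=p[2]-.020+.013
for c in blobs(im,(0,0,120),(180,60,255),3000):
    P=np.array([pt("wrist",*q,zf,C)[:2] for q in cv2.convexHull(c)[:,0].astype(float)],np.float32)*1000
    print("lid?",cv2.boundingRect(c),cv2.fitEllipse(P))
plan([((.672,.022,.38),(180,0,181.6))])
E
```

```text
time_s: 36.9
eef_pos: [0.5589, 0.3547, 0.0198]
eef_rot: [-180.0, -0.0, -178.3]
ft_force: [0.6, 0.3, -0.5]
width: 0.999
grasp_force: 0.0
time_s: 37.7
eef_pos: [0.5586, 0.3547, 0.0197]
eef_rot: [-180.0, -0.0, -178.3]
ft_force: [-1.1, 1.1, 6.1]
width: 0.172
grasp_force: 79.0
time_s: 39.1
eef_pos: [0.5585, 0.3547, 0.3792]
eef_rot: [-180.0, -0.1, -178.3]
ft_force: [0.0, 1.2, -4.7]
width: 0.172
grasp_force: 78.6
[0.55803182 0.3546584  0.37794492] [-1.79899843e+02 -1.43610039e-01 -1.78259163e+02]
lid? (66, 49, 357, 238) ((556.2203369140625, 348.3454895019531), (188.00421142578125, 211.74270629882812), 8.02868938446045)
[-0.104 -0.336 -0.002] [-0.002 -0.003  0.002]
```

The lid is held and centred. I'll carry it over the tub and re-fit the rim if it's visible.

```bash
python3 -m handwheel '[[[0,-0.002,-0.007,0,0,0,0],[0,-0.006,-0.02,0,0,0,0],[0,-0.012,-0.04,0,0,0,0],[0,-0.02,-0.065,0,0,0,0],[0,-0.029,-0.093,0,0,0,0],[0,-0.038,-0.122,0,0,0,0],[0,-0.047,-0.151,0,0,0,0],[0,-0.056,-0.18,0,0,0,0],[0,-0.065,-0.209,0,0,0,0],[0,-0.074,-0.238,0,0,0,0],[0,-0.083,-0.267,0,0,0,0],[0,-0.091,-0.294,0,0,0,0],[0,-0.098,-0.316,0,0,0,0],[0,-0.102,-0.33,0,0,0,0],[0,-0.104,-0.336,0,0,0,0],[0,-0.104,-0.336,0,0,0,0],[0,-0.104,-0.336,0,0,0,0]]]'
python3 - <<'E'
from h import *
plan([((.672,.022,.18),(180,0,181.6)),((.672,.022,.15),(180,0,181.6))])
o=env.get_obs();print(o['q'],o['ft_force'])
E
```

```text
time_s: 40.85
eef_pos: [0.6727, 0.0234, 0.3791]
eef_rot: [-180.0, -0.1, -178.2]
ft_force: [0.5, -0.9, -3.9]
width: 0.174
grasp_force: 78.3
[ 0.    -0.001  0.199] [-0.    -0.002  0.004]
[ 0.   -0.    0.03] [0. 0. 0.]
[-30.37700546  27.14880263  37.47278915  90.08957789 -17.29573272
  68.76832881 102.18272699] [ 0.45498991 -0.86449654 -3.92777157]
```

```bash
python3 -m handwheel '[[[0,0,0,0.01,0,0,0],[0,0,-0.001,0.03,0,0,0],[0,0,-0.001,0.055,0,0,0],[0,0,-0.001,0.08,0,0,0],[0,0,-0.001,0.105,0,0,0],[0,0,-0.001,0.13,0,0,0],[0,0,-0.001,0.155,0,0,0],[0,0,-0.001,0.18,0,0,0],[0,0,-0.001,0.195,0,0,0],[0,0,-0.001,0.205,0,0,0],[0,0,-0.001,0.207,0,0,0],[0,0,-0.001,0.207,0,0,0]]]'
python3 -m handwheel '[[[0,0,0,0.002,0,0,0],[0,0,0,0.004,0,0,0],[0,0,0,0.006,0,0,0],[0,0,0,0.008,0,0,0],[0,0,0,0.01,0,0,0],[0,0,0,0.012,0,0,0],[0,0,0,0.014,0,0,0],[0,0,0,0.016,0,0,0],[0,0,0,0.018,0,0,0],[0,0,0,0.019,0,0,0],[0,0,0,0.019,0,0,0],[0,0,0,0.019,0,0,0]]]'
```

```text
time_s: 42.05
eef_pos: [0.6731, 0.021, 0.1729]
eef_rot: [-179.9, -0.0, -178.3]
ft_force: [0.1, -0.2, -4.6]
width: 0.173
grasp_force: 78.3
time_s: 43.25
eef_pos: [0.6728, 0.0209, 0.1535]
eef_rot: [-179.9, -0.1, -178.3]
ft_force: [0.3, -0.7, -3.4]
width: 0.175
grasp_force: 78.3
```

```bash
python3 -m handwheel '[[[0,0,0,0.001,0,0,0],[0,0,0,0.002,0,0,0],[0,0,0,0.003,0,0,0],[0,0,0,0.003,0,0,0],[0,0,0,0.0035,0,0,0],[0,0,0,0.0035,0,0,0]]]'
python3 -m handwheel '[[[0,0,0,0.0005,0,0,0],[0,0,0,0.001,0,0,0],[0,0,0,0.001,0,0,0],[0,0,0,0.001,0,0,0]]]'
```

```text
time_s: 43.85
eef_pos: [0.6728, 0.021, 0.15]
eef_rot: [-179.9, -0.1, -178.3]
ft_force: [0.2, -0.8, -3.6]
width: 0.172
grasp_force: 78.3
time_s: 44.25
eef_pos: [0.6729, 0.0209, 0.1497]
eef_rot: [-180.0, -0.0, -178.3]
ft_force: [-3.2, 0.9, 6.4]
width: 0.17
grasp_force: 79.6
```

The lid made contact exactly at the seated height. I'll release it, check its fit, then look at the lever grip.

```bash
python3 -m handwheel '[[[0.02,0,0,-0.0008,0,0,0],[0.03,0,0,-0.0008,0,0,0],[0.05,0,0,-0.0008,0,0,0],[0.085,0,0,-0.0008,0,0,0],[0.085,0,0,-0.0008,0,0,0],[0.085,0,0,-0.0008,0,0,0]]]'
python3 -m handwheel '[[[0.085,0,0,-0.01,0,0,0],[0.085,0,0,-0.03,0,0,0],[0.085,0,0,-0.07,0,0,0],[0.085,0,0,-0.12,0,0,0],[0.085,0,0,-0.17,0,0,0],[0.085,0,0,-0.22,0,0,0],[0.085,0,0,-0.25,0,0,0],[0.085,0,0,-0.25,0,0,0],[0.085,0,0,-0.25,0,0,0]]]'
cat > chk.py <<'E'
from h import *
C=cam("wrist");im=env.grab_frame("wrist");o=env.get_obs();print(o['eef_pos'],C[0]['eye'])
for c in blobs(im,(0,0,140),(180,60,255),3000):
    P=np.array([pt("wrist",*q,.143,C)[:2] for q in cv2.convexHull(c)[:,0].astype(float)],np.float32)*1000
    print("white",cv2.boundingRect(c),np.round(np.hstack(cv2.fitEllipse(P)[:2]),1))
h=cv2.cvtColor(im,cv2.COLOR_BGR2HSV);m=((h[...,0]<6)|(h[...,0]>174))&(h[...,1]>150)&(h[...,2]>60);m=m.astype(np.uint8)
for k in cv2.findContours(m,cv2.RETR_EXTERNAL,cv2.CHAIN_APPROX_NONE)[0]:
    if cv2.contourArea(k)>150: print("red",cv2.boundingRect(k),rect("wrist",k,.25,C),rect("wrist",k,.258,C))
E
python3 - <<'E'
import chk
from h import *
plan([((.66,.10,.42),(180,0,140)),((.59,.18,.42),(180,0,90))])
E
```

```text
time_s: 44.85
eef_pos: [0.6728, 0.0209, 0.1498]
eef_rot: [-179.9, -0.1, -178.3]
ft_force: [0.1, -1.2, -0.4]
width: 0.989
grasp_force: 0.0
time_s: 45.75
eef_pos: [0.6728, 0.0211, 0.4008]
eef_rot: [-180.0, 0.0, -178.3]
ft_force: [0.8, 0.2, -0.5]
width: 1.0
grasp_force: 0.0
[0.67247018 0.02132601 0.39955316] [0.60569149 0.01848712 0.54304067]
white (187, 87, 142, 140) [673.7  21.1 193.6 208.7]
white (37, 0, 83, 126) [ 529.  -261.3  193.7  221.9]
red (308, 250, 20, 46) (array([785.6,  93.2]), array([15.4, 61.8]), 176.1) (array([780.7,  91.2]), array([15. , 60.1]), 176.1)
red (377, 89, 65, 27) (array([585. , 180.9]), array([22., 82.]), 91.2) (array([585.6, 176.5]), array([21.4, 79.7]), 91.2)
[ 0.01   0.079 -0.02 ] [-0.001 -0.001  0.728]
[0.105 0.016 0.   ] [ 0.    -0.     0.873]
```

```bash
python3 -m handwheel '[[[0.085,0.002,0.014,-0.004,0,0,0.13],[0.085,0.004,0.028,-0.008,0,0,0.26],[0.085,0.006,0.042,-0.012,0,0,0.39],[0.085,0.008,0.06,-0.016,0,0,0.52],[0.085,0.01,0.079,-0.02,0,0,0.65],[0.085,0.02,0.095,-0.02,0,0,0.78],[0.085,0.035,0.11,-0.02,0,0,0.91],[0.085,0.05,0.125,-0.02,0,0,1.04],[0.085,0.065,0.14,-0.02,0,0,1.17],[0.085,0.075,0.15,-0.02,0,0,1.3],[0.085,0.078,0.158,-0.02,0,0,1.43],[0.085,0.078,0.161,-0.02,0,0,1.56],[0.085,0.078,0.161,-0.02,-0.001,0,1.6],[0.085,0.078,0.161,-0.02,-0.001,0,1.6],[0.085,0.078,0.161,-0.02,-0.001,0,1.6]]]'
python3 - <<'E'
import chk
from h import *
print(env.get_obs()['eef_rot'],env.get_obs()['q'])
C=cam("wrist");im=env.grab_frame("wrist");v=cv2.cvtColor(im,cv2.COLOR_BGR2HSV)[...,2]
for c in blobs(im,(0,0,200),(180,60,255),3000):
    P=np.array([pt("wrist",*q,.143,C)[:2] for q in cv2.convexHull(c)[:,0].astype(float)],np.float32)*1000
    print("w200",cv2.boundingRect(c),np.round(np.hstack(cv2.fitEllipse(P)[:2]),1))
plan([((.588,.185,.23),(180,0,90.6))])
E
```

```text
time_s: 47.3
eef_pos: [0.5898, 0.1798, 0.4188]
eef_rot: [-179.9, 0.1, 90.1]
ft_force: [0.0, -0.2, -0.3]
width: 1.002
grasp_force: 0.0
[0.58991025 0.17964876 0.41906832] [0.59036235 0.24694411 0.56095732]
white (248, 173, 133, 133) [682.5  53.7 212.8 272.6]
white (438, 0, 74, 300) [ 999.4  347.7  133.3 5912.9]
red (399, 155, 43, 17) (array([783.7, 194.2]), array([14.9, 63.4]), 174.8) (array([778.7, 195.6]), array([14.6, 61.7]), 174.8)
red (242, 138, 21, 71) (array([584.9, 178.2]), array([21.3, 77.2]), 90.4) (array([585., 180.]), array([20.7, 75.2]), 90.4)
[-1.79928160e+02  5.39370943e-02  9.01181279e+01] [-63.26026565  29.13968728  67.04565473  94.60738027 -27.59725349
  75.02524171   8.7166099 ]
w200 (248, 184, 119, 122) [680.2  30.8 191.8 231.4]
w200 (438, 0, 70, 291) [986.8 167.6 156.5 676.9]
[ 0.006 -0.002  0.189] [-0.001  0.001 -0.009]
```

The grip is measured at (0.585, 0.179), as expected. I'll grasp it and check.

```bash
python3 -m handwheel '[[[0.085,0.003,-0.003,0.04,0,0,0],[0.085,0.006,-0.005,0.08,0,0,0],[0.085,0.006,-0.005,0.12,0,0,0],[0.085,0.006,-0.005,0.15,0,0,0],[0.085,0.006,-0.005,0.17,0,0,0],[0.085,0.006,-0.005,0.182,0,0,0],[0.085,0.006,-0.005,0.188,0,0,0],[0.085,0.006,-0.005,0.188,0,0,0]]]'
python3 -m handwheel '[[[0.05,0,0,0,0,0,0],[0.03,0,0,0,0,0,0],[0.02,0,0,0,0,0,0],[0.01,0,0,0,0,0,0],[0.01,0,0,0,0,0,0],[0.01,0,0,0,0,0,0],[0.01,0,0,0,0,0,0],[0.01,0,0,0,0,0,0],[0.01,0,0,0,0,0,0]]]' 50
```

```text
time_s: 48.2
eef_pos: [0.5852, 0.1855, 0.2317]
eef_rot: [-180.0, 0.0, 90.1]
ft_force: [0.0, -1.4, 0.2]
width: 0.997
grasp_force: 0.0
time_s: 49.1
eef_pos: [0.584, 0.1858, 0.2318]
eef_rot: [-179.9, -0.0, 90.1]
ft_force: [-4.6, 0.7, 4.7]
width: 0.239
grasp_force: 49.1
```

```bash
python3 -m handwheel '[[[0.01,0,-0.0034,0.0072,0,0,0],[0.01,0,-0.0063,0.0147,0,0,0],[0.01,0,-0.0089,0.0223,0,0,0],[0.01,0,-0.011,0.03,0,0,0],[0.01,0,-0.0128,0.0378,0,0,0],[0.01,0,-0.0142,0.0457,0,0,0],[0.01,0,-0.0152,0.0536,0,0,0],[0.01,0,-0.0158,0.0616,0,0,0],[0.01,0,-0.0159,0.0696,0,0,0],[0.01,0,-0.0158,0.0776,0,0,0],[0.01,0,-0.0152,0.0856,0,0,0],[0.01,0,-0.0142,0.0935,0,0,0],[0.01,0,-0.0128,0.1014,0,0,0],[0.01,0,-0.011,0.1092,0,0,0],[0.01,0,-0.0089,0.115,0,0,0],[0.01,0,-0.0085,0.118,0,0,0],[0.01,0,-0.0085,0.118,0,0,0]]]'
python3 -m handwheel '[[[0.01,0,0.001,0.0025,0,0,0],[0.01,0,0.0015,0.004,0,0,0],[0.01,0,0.002,0.0055,0,0,0],[0.01,0,0.002,0.0065,0,0,0],[0.01,0,0.002,0.0065,0,0,0],[0.01,0,0.002,0.0065,0,0,0]]]'
python3 - <<'E'
from h import *
C=cam("scene");im=env.grab_frame("scene")
# expected pixels of grip ends at rest / at stop
for z,x in((.25,.585),(.125,.579)): print([px("scene",(x,y,z)).round(0) for y in(.142,.217)])
h=cv2.cvtColor(im,cv2.COLOR_BGR2HSV);m=(((h[...,0]<6)|(h[...,0]>174))&(h[...,1]>140)&(h[...,2]>50)).astype(np.uint8)
for k in cv2.findContours(m,cv2.RETR_EXTERNAL,cv2.CHAIN_APPROX_NONE)[0]:
    if cv2.contourArea(k)>15: print("red",cv2.boundingRect(k))
E
```

```text
time_s: 50.8
eef_pos: [0.5739, 0.1856, 0.1131]
eef_rot: [-179.7, -0.0, 90.1]
ft_force: [-10.3, -0.5, 6.2]
width: 0.242
grasp_force: 58.9
time_s: 51.4
eef_pos: [0.5756, 0.1857, 0.1069]
eef_rot: [-179.7, -0.0, 90.1]
ft_force: [-10.7, -0.2, 6.8]
width: 0.241
grasp_force: 59.4
[array([296., 162.]), array([310., 152.])]
[array([291., 195.]), array([304., 185.])]
red (373, 261, 36, 26)
red (393, 121, 43, 40)
red (330, 110, 23, 20)
```

```bash
python3 -m handwheel '[[[0.01,0,-0.0015,0.001,0,0,0],[0.01,0,-0.0015,0.002,0,0,0],[0.01,0,-0.0015,0.002,0,0,0]]]'
python3 -m handwheel '[[[0.01,0,0,0.001,0,0,0],[0.01,0,0,0.002,0,0,0],[0.01,0,0,0.002,0,0,0]]]'
python3 -m handwheel '[[[0.01,0,0,0.001,0,0,0],[0.01,0,0,0.002,0,0,0],[0.01,0,0,0.002,0,0,0]]]'
```

```text
time_s: 51.75
eef_pos: [0.576, 0.1857, 0.1056]
eef_rot: [-179.9, -0.0, 90.1]
ft_force: [-6.4, 0.4, 9.0]
width: 0.244
grasp_force: 59.6
time_s: 52.05
eef_pos: [0.5766, 0.1857, 0.1039]
eef_rot: [-180.0, -0.0, 90.1]
ft_force: [-6.0, 0.1, 10.7]
width: 0.239
grasp_force: 59.8
time_s: 52.35
eef_pos: [0.5772, 0.1857, 0.1023]
eef_rot: [180.0, -0.0, 90.1]
ft_force: [-5.5, -0.4, 12.4]
width: 0.242
grasp_force: 59.9
```

```bash
python3 -m handwheel '[[[0.01,0,0,0.001,0,0,0],[0.01,0,0.0005,0.002,0,0,0],[0.01,0,0.0005,0.002,0,0,0]]]' 70
python3 -m handwheel '[[[0.01,0,0,0.001,0,0,0],[0.01,0,0.0005,0.002,0,0,0],[0.01,0,0.0005,0.002,0,0,0]]]'
python3 -m handwheel '[[[0.01,0,0,0.001,0,0,0],[0.01,0,0.0005,0.002,0,0,0],[0.01,0,0.0005,0.002,0,0,0]]]'
```

```text
time_s: 52.65
eef_pos: [0.5778, 0.1857, 0.1]
eef_rot: [180.0, -0.0, 90.1]
ft_force: [-3.4, -0.5, 8.7]
width: 0.237
grasp_force: 68.9
time_s: 52.95
eef_pos: [0.5783, 0.1857, 0.0988]
eef_rot: [180.0, -0.1, 90.1]
ft_force: [-7.2, -0.3, 21.0]
width: 0.238
grasp_force: 69.9
time_s: 53.25
eef_pos: [0.5786, 0.1858, 0.098]
eef_rot: [180.0, -0.2, 90.1]
ft_force: [-11.4, 0.4, 34.6]
width: 0.239
grasp_force: 71.4
```

The force rises steeply while position hardly changes, so the lever is at its stop. I'll grip harder to limit creep and ease it back up along the arc.

```bash
python3 -m handwheel '[[[0.0,0,0,0,0,0,0],[0.0,0,0,0,0,0,0],[0.0,0,0,0,0,0,0],[0.0,0,0,-0.001,0,0,0]]]' 115
python3 -m handwheel '[[[0,0,-0.0006,-0.002,0,0,0],[0,0,-0.0013,-0.0045,0,0,0],[0,0,-0.002,-0.007,0,0,0],[0,0,-0.0028,-0.01,0,0,0],[0,0,-0.0037,-0.0135,0,0,0],[0,0,-0.0047,-0.017,0,0,0],[0,0,-0.0056,-0.021,0,0,0],[0,0,-0.0065,-0.025,0,0,0],[0,0,-0.0072,-0.029,0,0,0],[0,0,-0.0079,-0.033,0,0,0],[0,0,-0.0084,-0.037,0,0,0],[0,0,-0.0089,-0.041,0,0,0],[0,0,-0.0092,-0.045,0,0,0],[0,0,-0.0095,-0.049,0,0,0],[0,0,-0.0096,-0.053,0,0,0],[0,0,-0.0096,-0.053,0,0,0]]]'
```

```text
time_s: 53.65
eef_pos: [0.5783, 0.1858, 0.0987]
eef_rot: [-180.0, -0.1, 90.1]
ft_force: [-9.9, -0.4, 23.1]
width: 0.232
grasp_force: 111.4
time_s: 55.25
eef_pos: [0.5683, 0.1855, 0.1492]
eef_rot: [-179.9, 0.0, 90.1]
ft_force: [-1.7, -2.3, -3.7]
width: 0.23
grasp_force: 112.2
```

```bash
python3 -m handwheel '[[[0,0,0,-0.004,0,0,0],[0,0,0.0001,-0.008,0,0,0],[0,0,0.0004,-0.012,0,0,0],[0,0,0.0007,-0.016,0,0,0],[0,0,0.0012,-0.02,0,0,0],[0,0,0.0017,-0.024,0,0,0],[0,0,0.0024,-0.028,0,0,0],[0,0,0.0031,-0.032,0,0,0],[0,0,0.004,-0.036,0,0,0],[0,0,0.0049,-0.04,0,0,0],[0,0,0.006,-0.0437,0,0,0],[0,0,0.007,-0.0473,0,0,0],[0,0,0.0083,-0.0511,0,0,0],[0,0,0.0096,-0.0549,0,0,0],[0,0,0.011,-0.0585,0,0,0],[0,0,0.0125,-0.0624,0,0,0],[0,0,0.0125,-0.0624,0,0,0]]]'
python3 -m handwheel '[[[0,0,0.0008,-0.002,0,0,0],[0,0,0.0016,-0.004,0,0,0],[0,0,0.0016,-0.004,0,0,0]]]'
python3 -m handwheel '[[[0,0,0.0008,-0.002,0,0,0],[0,0,0.0016,-0.004,0,0,0],[0,0,0.0016,-0.004,0,0,0]]]'
```

```text
time_s: 56.95
eef_pos: [0.5763, 0.1855, 0.2113]
eef_rot: [-179.4, -0.1, 90.0]
ft_force: [-24.6, -2.6, 13.5]
width: 0.226
grasp_force: 112.2
time_s: 57.25
eef_pos: [0.5775, 0.1856, 0.2149]
eef_rot: [-179.3, -0.1, 90.0]
ft_force: [-23.4, -2.0, 9.5]
width: 0.224
grasp_force: 112.1
time_s: 57.55
eef_pos: [0.5786, 0.1855, 0.2184]
eef_rot: [-179.3, -0.1, 90.0]
ft_force: [-22.2, -2.6, 6.1]
width: 0.223
grasp_force: 112.1
```

```bash
python3 -m handwheel '[[[0,0,-0.001,-0.0005,0,0,0],[0,0,-0.002,-0.001,0,0,0],[0,0,-0.003,-0.0015,0,0,0],[0,0,-0.003,-0.003,0,0,0],[0,0,-0.003,-0.004,0,0,0],[0,0,-0.003,-0.004,0,0,0]]]'
python3 -m handwheel '[[[0,0,0.0005,-0.002,0,0,0],[0,0,0.001,-0.004,0,0,0],[0,0,0.001,-0.004,0,0,0]]]'
python3 - <<'E'
from h import *
im=env.grab_frame("scene");t=env.grab_frame("top")
for n,i in(("scene",im),("top",t)):
  h=cv2.cvtColor(i,cv2.COLOR_BGR2HSV);m=(((h[...,0]<6)|(h[...,0]>174))&(h[...,1]>140)&(h[...,2]>50)).astype(np.uint8)
  print(n,[cv2.boundingRect(k) for k in cv2.findContours(m,cv2.RETR_EXTERNAL,cv2.CHAIN_APPROX_NONE)[0] if cv2.contourArea(k)>4])
E
```

```text
time_s: 58.15
eef_pos: [0.581, 0.1862, 0.2246]
eef_rot: [-179.9, -0.1, 90.2]
ft_force: [-15.0, 0.6, 11.7]
width: 0.223
grasp_force: 112.6
time_s: 58.45
eef_pos: [0.5827, 0.1862, 0.2287]
eef_rot: [-180.0, -0.0, 90.2]
ft_force: [-10.2, -0.2, 5.9]
width: 0.219
grasp_force: 113.4
scene [(373, 261, 36, 26), (295, 153, 10, 10), (393, 121, 43, 39), (330, 109, 23, 21)]
top [(11, 229, 62, 11), (213, 168, 10, 7), (15, 117, 48, 44), (223, 74, 10, 28)]
```

```bash
python3 -m handwheel '[[[0,0,0.0003,-0.001,0,0,0],[0,0,0.0006,-0.002,0,0,0],[0,0,0.0006,-0.002,0,0,0]]]'
python3 -m handwheel '[[[0,0,0.0003,-0.001,0,0,0],[0,0,0.0006,-0.002,0,0,0],[0,0,0.0006,-0.002,0,0,0]]]'
python3 -m handwheel '[[[0,0,0.0003,-0.001,0,0,0],[0,0,0.0006,-0.002,0,0,0],[0,0,0.0006,-0.002,0,0,0]]]'
```

```text
time_s: 58.85
eef_pos: [0.5833, 0.1862, 0.2303]
eef_rot: [-180.0, -0.0, 90.2]
ft_force: [-7.4, -0.7, 2.7]
width: 0.222
grasp_force: 113.2
time_s: 59.15
eef_pos: [0.5841, 0.1862, 0.232]
eef_rot: [180.0, -0.0, 90.2]
ft_force: [-5.1, 0.1, -0.3]
width: 0.224
grasp_force: 113.4
time_s: 59.45
eef_pos: [0.5843, 0.1862, 0.2327]
eef_rot: [-179.9, 0.1, 90.1]
ft_force: [-1.3, 0.8, -14.0]
width: 0.216
grasp_force: 114.0
```

Pulling up now meets the rest stop (-14 N, hardly any motion). I'll release gently and withdraw.

```bash
python3 -m handwheel '[[[0,0,0,0.0008,0,0,0],[0,0,0,0.0008,0,0,0],[0.02,0,0,0.0008,0,0,0],[0.03,0,0,0.0008,0,0,0],[0.05,0,0,0.0008,0,0,0],[0.085,0,0,0.0008,0,0,0],[0.085,0,0,0.0008,0,0,0],[0.085,0,0,0.0008,0,0,0]]]' 30
python3 -m handwheel '[[[0.085,0,0,-0.01,0,0,0],[0.085,0,0,-0.03,0,0,0],[0.085,0,0,-0.06,0,0,0],[0.085,0,0,-0.1,0,0,0],[0.085,0,0,-0.14,0,0,0],[0.085,0,0,-0.18,0,0,0],[0.085,0,0,-0.19,0,0,0],[0.085,-0.05,0,-0.19,0,0,0],[0.085,-0.1,0,-0.19,0,0,0],[0.085,-0.12,0.03,-0.19,0,0,0],[0.085,-0.13,0.05,-0.19,0,0,0],[0.085,-0.13,0.05,-0.19,0,0,0],[0.085,-0.13,0.05,-0.19,0,0,0]]]'
python3 - <<'E'
import chk
from h import *
C=cam("wrist");im=env.grab_frame("wrist")
c=max(blobs(im,(0,0,170),(180,60,255),1000,(60,20,460,240)),key=cv2.contourArea)
u0=px("wrist",(.672,.022,.145),C);print(u0)
# radial edge of lid: white->dark crossing against seated-lid circle at z=.145 r=.098
hsv=cv2.cvtColor(im,cv2.COLOR_BGR2HSV);res=[]
for a in range(0,360,20):
    d=np.array([np.cos(np.radians(a)),np.sin(np.radians(a)),0]);s=[]
    for r in np.arange(.07,.125,.0005):
        u=px("wrist",np.array([.672,.022,.145])+r*d,C).round().astype(int)
        s.append(im[u[1],u[0]].min() if 0<=u[0]<512 and 0<=u[1]<384 else 0)
    s=np.array(s,float);k=np.argmin(np.convolve(s,[1]*3+[0]+[-1]*3,'valid')*-1);res.append((a,round(70+(k+3)*.5,1)))
print(res)
E
```

```text
time_s: 60.25
eef_pos: [0.585, 0.1856, 0.2332]
eef_rot: [180.0, 0.0, 90.0]
ft_force: [-0.0, -0.3, -1.0]
width: 0.987
grasp_force: 0.0
time_s: 61.55
eef_pos: [0.6344, 0.0554, 0.4226]
eef_rot: [-179.9, 0.0, 90.0]
ft_force: [-0.6, 0.4, 0.7]
width: 0.997
grasp_force: 0.0
[0.63415859 0.0559794  0.42266326] [0.63509284 0.12246673 0.56481895]
white (217, 113, 132, 129) [673.6  19.6 195.8 196.6]
white (421, 0, 89, 296) [1021.9   71.7  156.3 3080. ]
red (382, 91, 47, 20) (array([804.1, 140.2]), array([14.8, 62.6]), 176.2) (array([799.8, 139.8]), array([14.4, 61. ]), 176.2)
red (199, 23, 22, 70) (array([585.2, 180.3]), array([22.2, 76.4]), 91.2) (array([586.4, 178.8]), array([21.6, 74.5]), 91.2)
[282.68440856 179.77689872]
[(0, np.float64(111.5)), (20, np.float64(123.0)), (40, np.float64(75.5)), (60, np.float64(111.0)), (80, np.float64(120.5)), (100, np.float64(120.0)), (120, np.float64(92.0)), (140, np.float64(92.5)), (160, np.float64(94.0)), (180, np.float64(98.5)), (200, np.float64(99.5)), (220, np.float64(95.0)), (240, np.float64(102.0)), (260, np.float64(96.5)), (280, np.float64(104.0)), (300, np.float64(102.5)), (320, np.float64(102.0)), (340, np.float64(113.0))]
```

The lid fits a 196 mm circle at rim height, so it is seated and level. The lever grip is back at its rest position. Handing in.

```bash
python3 -c "
from plant import env
print(env.hand_in())"
```

```text
the job is handed in; nothing more can be done
None
```

The job is handed in, with no verdict returned: both nuts and both blocks are in the tub (the second nut inferred under the first, from the tray's weight and the first nut's height), the tray is on its mat, the lid is seated and level, and the pump lever was pulled to its stop and eased back to rest.

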